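# Fetch the battery from behind the fluid bottles and put it on charge

## Robot

A 6-joint arm with a two-finger parallel gripper is mounted at the origin on the work surface. World frame = base frame: x ahead of the robot, y to its left, z up, the work surface at z = 0. Lengths are in m, angles in rad, forces in N, time in s.
With the tool pointing down it reaches from about 0.35 to 0.875 m from the base axis. Payload 15.5 kg.
Tool frame: the origin (TCP) lies on the centre line of the jaws, within the pads' length; the fingertips stand 14 mm ahead of it and the grasp point (between the pads) lies 5 mm behind it; z points along the fingers, y is the line along which they close (so a half turn about z gives the same grasp; the last joint's range is limited). The gripper opens to 85 mm and grips with 20 to 120 N. Pads are 22 mm wide; open, the fingers measure 114 mm over their backs; the gripper's body (76 mm by 85 mm) begins 54 mm behind the grasp point. The pads swing forward as they close: fully open they stand 13 mm farther back than shut.
Start: joints at [-1.44, 0.494, 1.345, -0, 1.302, -0.096], TCP at [0.14, -0.609, 0.245] pointing down, gripper open.
Joint ranges: [-2.91, 2.91], [-0.82, 2.16], [0.22, 2.67], [-1.22, 4.37], [0.12, 2.79], [-3.08, 3.08]. Speed limits (rad/s): [1.89, 1.89, 2.57, 3.01, 3.01, 3.01].

## Interface

Orientations are given as a 3x3 rotation matrix whose columns are the frame's x, y, z axes.
In Python, from workcell import robot gives the robot as it stands.
- The arm moves only by the tool send_rows, never from a script. Its argument "rows" is a list of rows, each an object of numbers: "fingers": the opening, from 0 (shut) to 1 (fully open); "dx", "dy", "dz": the shift along the tool's x, y, z in mm; "wx", "wy", "wz": the turn, a rotation vector about the tool's x, y, z in rad. In form: [{"fingers": .., "dx": .., "dy": .., "dz": .., "wx": .., "wy": .., "wz": ..}, ...]. A call has 1 to 5 rows; each row is the pose to reach, as a shift and turn from the pose commanded when the call began, along the tool's axes at that moment; what a row does not reach only later rows make up. A row lasts 1/10 s, in which the tool goes at most 50 mm and 8.59 degrees, less where a joint would pass 70% of its speed; a pose out of reach is approached as far as the arm can. A call with a gripper value outside its range is refused whole. The fingers move at their own pace and stop on an object; "force" is the grip in N (left out, the last holds). Time passes only in rows, so rows that repeat a pose let the fingers close. It gives the time, the measured TCP pose, the force, the opening and the grip force at its end, in the units of the state.
- robot.observe(): the state, without advancing time (a new reading comes with each control period).
- robot.capture(name): name is "side" or "top" or "wrist"; returns a dict with "pixels" (384x512x3 uint8, red, green, blue), "intrinsics" (3x3 intrinsics, pixels), "k1" (the pictures are not rectified: a ray, as slopes to the right and down, at radius r is drawn at 1 + k1 r^2 times it, then the intrinsics apply), "origin" and "orientation" of the camera in the world; the wrist camera has in their place "hand_eye" (4x4, takes a point from camera to tool coordinates, whose origin is the TCP and whose axes are the flange's). Camera axes: x right, y up, looking along -z (the intrinsics and any distortion apply to the point x, -y, -z); pixel columns grow to the right and rows downward; lengths in m; the calibration is good to about 2 mm. A picture is of the moment at which its call begins: read the wrist's pose just before it. There is no depth.
- robot.job_done(): hands the job in; it is judged then, once.
The state is a dict: "t": time; "joint_pos": joint angles; "dq": joint speeds; "joint_torque": joint torques, N m; "ee_pos": TCP position; "tcp_rot": TCP orientation; "ft_force": force on the tool from outside, world axes, zero at the start; "moment": the same for the moment, N m; "opening": finger opening in m; "grasp_force": force on a finger pad.
Only numpy, scipy, OpenCV 4.12 (cv2) and the standard library are available. Lean on these libraries where they do the work, as an engineer would, in place of code of your own. Each camera call takes 0.05 s, during which the arm holds its last target. There are 200 camera calls.

## Task

The small battery stands in the green storage tray behind two bottles and a tin. Leaving the battery where it is for now, first stand all three in the black side tray; then set the battery upright into the orange charging cradle while all three wait there; then stand each of the three back in the middle of the disc of its own colour. Keep everything upright, set things down rather than dropping them, and leave the green glass jar where it is.

Things in the scene. Friction and masses are not known exactly. Their poses are not given: they have to be found in the camera images.
- bottle_red: white plastic bottle with red cap and red label bands. Round body 52 mm across up to 96 mm height, shoulder, then a cap 28 mm across; 124 mm tall in all, about 0.25 kg. Origin: centre of the underside, z up along its axis. Starts standing on the red disc
- bottle_blue: same bottle with blue cap and blue label bands: body 52 mm across up to 96 mm height, 124 mm tall in all, about 0.25 kg. Origin: centre of the underside, z up. Starts standing on the blue disc
- tin_yellow: yellow round tin with a black band and steel rims, 54 mm across, 112 mm tall, about 0.3 kg. Origin: centre of the underside, z up. Starts standing on the yellow disc
- battery: small grey battery with red top, white vent caps and two 6 mm brass studs; 43 (its x) by 97 (its y) mm, case 52 mm tall, about 0.6 kg. Origin: centre of the underside, z up. Starts upright on the 4 mm thick floor of the green storage tray (200 x 250 mm, rim 12 mm high), about 90 mm behind the row of bottles and tin as the robot sees it, long side roughly parallel to the row
- disc_red: red round disc, 72 mm across, 4 mm thick, fixed on the floor of the green storage tray: the red bottle's home. Origin: centre of its underside; its top is 4 mm above. The three discs form a straight row, 80 mm apart, in any order of colours; the green tray with all in it is to the left or the right
- disc_blue: blue disc, same size (72 mm across, 4 mm thick, origin at the centre of its underside), fixed. The home of the blue bottle
- disc_yellow: yellow disc, same size (72 mm across, 4 mm thick, origin at the centre of its underside), fixed. The home of the yellow tin
- side_tray: empty black tray, the side area, fixed on the bench; 130 mm (its x) by 290 mm (its y) outside, walls 4 mm thick and 15 mm high, floor 4 mm thick. It has room for three things in a row along its y, 85 mm apart. Origin: centre of its underside
- cradle: orange charging cradle, fixed between the two trays, with a 16 mm wide, 20 mm high black strip with two lamps along its far long side. Pocket 59 (its x) by 113 (its y) mm, floor 4 mm above the bench, walls 4 mm thick with tops 14 mm above the bench. Origin: centre of the pocket, at the underside. The battery's long side goes along the cradle's y, either way round
- jar: bystander: empty green glass jar, 56 mm across, 75 mm tall, standing at the far side of the work. Origin: centre of its underside. Not to be moved
Not all that is in view belongs to the job. Leave any turquoise look-alike of the bottle_blue alone.

How it is judged:
On the way, in this order (a step that is already met when the one before it is completed fails the run):
1. both bottles and the tin stand in the side tray, let go, with the battery still in its old place (moved less than 20 mm) (x of bottle_red in the frame of side_tray between -0.062 and 0.062 m and y of bottle_red in the frame of side_tray between -0.142 and 0.142 m and z of bottle_red in the frame of side_tray between 0 and 0.01 m and angle between each of bottle_red, bottle_blue, tin_yellow's own z axis and vertical below 0.15 rad and x of bottle_blue in the frame of side_tray between -0.062 and 0.062 m and y of bottle_blue in the frame of side_tray between -0.142 and 0.142 m and z of bottle_blue in the frame of side_tray between 0 and 0.01 m and x of tin_yellow in the frame of side_tray between -0.062 and 0.062 m and y of tin_yellow in the frame of side_tray between -0.142 and 0.142 m and z of tin_yellow in the frame of side_tray between 0 and 0.01 m and linear speed of each of bottle_red, bottle_blue, tin_yellow below 0.02 m/s and contact force between each of bottle_red, bottle_blue, tin_yellow and the fingers below 0.1 N and distance of battery from where it was at the start of the episode below 0.02 m), for 0.2 s.
2. the battery is set into the cradle while the three still stand in the side tray (x of battery in the frame of cradle between -0.013 and 0.013 m and y of battery in the frame of cradle between -0.013 and 0.013 m and z of battery in the frame of cradle between 0 and 0.009 m and angle between each of battery, bottle_red, bottle_blue, tin_yellow's own z axis and vertical below 0.15 rad and angle between the y axis of battery and the y axis of cradle, either way round below 0.2 rad and linear speed of battery below 0.02 m/s and contact force between battery and the fingers below 0.1 N and x of bottle_red in the frame of side_tray between -0.062 and 0.062 m and y of bottle_red in the frame of side_tray between -0.142 and 0.142 m and z of bottle_red in the frame of side_tray between 0 and 0.01 m and x of bottle_blue in the frame of side_tray between -0.062 and 0.062 m and y of bottle_blue in the frame of side_tray between -0.142 and 0.142 m and z of bottle_blue in the frame of side_tray between 0 and 0.01 m and x of tin_yellow in the frame of side_tray between -0.062 and 0.062 m and y of tin_yellow in the frame of side_tray between -0.142 and 0.142 m and z of tin_yellow in the frame of side_tray between 0 and 0.01 m), for 0.2 s.
At the end, for the whole second after the job is handed in: Battery upright on the cradle floor, within 13 mm of its centre along each axis and 0.2 rad of its long direction (either way round); bottles and tin each upright on the disc of their own colour, within 14 mm of its centre; all released and at rest; jar within 30 mm of its start (x of battery in the frame of cradle between -0.013 and 0.013 m and y of battery in the frame of cradle between -0.013 and 0.013 m and z of battery in the frame of cradle between 0 and 0.009 m and angle between each of battery, bottle_red, bottle_blue, tin_yellow's own z axis and vertical below 0.15 rad and angle between the y axis of battery and the y axis of cradle, either way round below 0.2 rad and linear speed of each of battery, bottle_red, bottle_blue, tin_yellow below 0.02 m/s and contact force between each of battery, bottle_red, bottle_blue, tin_yellow and the fingers below 0.1 N and horizontal distance between bottle_red and disc_red below 0.014 m and z of bottle_red in the frame of disc_red between 0 and 0.009 m and horizontal distance between bottle_blue and disc_blue below 0.014 m and z of bottle_blue in the frame of disc_blue between 0 and 0.009 m and horizontal distance between tin_yellow and disc_yellow below 0.014 m and z of tin_yellow in the frame of disc_yellow between 0 and 0.009 m and distance of jar from where it was at the start of the episode below 0.03 m); the robot touches nothing.
It fails at once if a bottle, the tin or the battery is tipped over (more than 0.7 rad) (angle between any of bottle_red, bottle_blue, tin_yellow, battery's own z axis and vertical above 0.7 rad).
It fails at once if one of them is dropped (touched by nothing with its underside more than 35 mm above the bench) ((height (world z) of bottle_red above 0.035 m and contact force between bottle_red and anything else below 0.001 N) or (height (world z) of bottle_blue above 0.035 m and contact force between bottle_blue and anything else below 0.001 N) or (height (world z) of tin_yellow above 0.035 m and contact force between tin_yellow and anything else below 0.001 N) or (height (world z) of battery above 0.035 m and contact force between battery and anything else below 0.001 N)).
It fails at once if the glass jar is pushed more than 30 mm or knocked over (distance of jar from where it was at the start of the episode above 0.03 m or angle between jar's own z axis and vertical above 0.5 rad).
It also fails if it takes over 142 s, if anything falls off the work surface, if the arm or the gripper's body presses on something with over 40 N, if the wrist force passes 120 N, or if a joint passes its speed limit or range.

## Working session

There is one attempt and no reset: what is moved stays moved. The work goes in short steps, Python scripts to look and compute and a tool call to move; the robot and the scene stay as the last step left them, time stands still between calls to the robot, and variables do not carry over. Pictures are saved under pics/ and viewed, at most 14 in all, crops included, and the job is handed in when it is done.

Besides the shell and the picture viewer there is one more tool, called as name([rows], argument=value, ...), one row to a line, values as JSON. send_rows: Moves the arm, as the interface text tells. Its arguments: {"type":"object","properties":{"rows":{"type":"array","items":{"type":"object","properties":{"fingers":{"type":"number"},"dx":{"type":"number"},"dy":{"type":"number"},"dz":{"type":"number"},"wx":{"type":"number"},"wy":{"type":"number"},"wz":{"type":"number"}}}},"force":{"type":"number"}},"required":["rows"]}

```bash
mkdir -p pics; ls; cat > h.py <<'E'
import numpy as np, cv2
from workcell import robot
def snap(n,f=None):
    c=robot.capture(n)
    if f: cv2.imwrite('pics/'+f,cv2.cvtColor(c['pixels'],cv2.COLOR_RGB2BGR))
    return c
def ray(c,uv,pose=None):
    K=np.array(c['intrinsics']);D=np.array([c['k1'],0,0,0,0],float)
    # exact inverse by iteration
    p=cv2.undistortPointsIter(np.array([[uv]],float),K,D,None,None,(3,50,1e-10))[0,0]
    d=np.array([p[0],-p[1],-1.])
    if 'hand_eye' in c:
        H=np.array(c['hand_eye']);s=pose
        R=np.array(s['tcp_rot'])@H[:3,:3];o=np.array(s['ee_pos'])+np.array(s['tcp_rot'])@H[:3,3]
    else: R=np.array(c['orientation']);o=np.array(c['origin'])
    return o,R@d
def onz(c,uv,z,pose=None):
    o,d=ray(c,uv,pose); return o+d*(z-o[2])/d[2]
def blobs(c,lo,hi,amin=30):
    m=cv2.inRange(cv2.cvtColor(c['pixels'],cv2.COLOR_RGB2HSV),np.array(lo),np.array(hi))
    n,l,s,ce=cv2.connectedComponentsWithStats(m)
    return [(s[i][4],ce[i].round(1),s[i][:4]) for i in range(1,n) if s[i][4]>=amin],l
E
python3 - <<'E'
from h import *
s=robot.observe()
for n in('side','top'):
    c=snap(n,n+'0.png'); print(n,c['k1'],c['origin'],np.round(c['orientation'],3).tolist(),c['intrinsics'])
print(s['tcp_rot'],s['t'])
E
```

```text
pics
side -0.0969935934472564 [ 0.3756285  -0.8501844   0.63604618] [[0.977, 0.118, -0.176], [-0.211, 0.586, -0.782], [0.011, 0.802, 0.598]] [[419.22473951   0.         265.55212719]
 [  0.         419.22473951 192.419019  ]
 [  0.           0.           1.        ]]
top 0.020225399188392734 [ 0.43077577 -0.08079303  1.12955146] [[0.009, 0.995, -0.102], [-1.0, 0.007, -0.018], [-0.017, 0.102, 0.995]] [[401.5882217    0.         255.86695035]
 [  0.         401.5882217  194.26268203]
 [  0.           0.           1.        ]]
[[ 9.74612263e-01  2.23899305e-01 -1.94928748e-04]
 [ 2.23899371e-01 -9.74611453e-01  1.26012406e-03]
 [ 9.21611109e-05 -1.27177679e-03 -9.99999187e-01]] 0.0
```

View pics/top0.png

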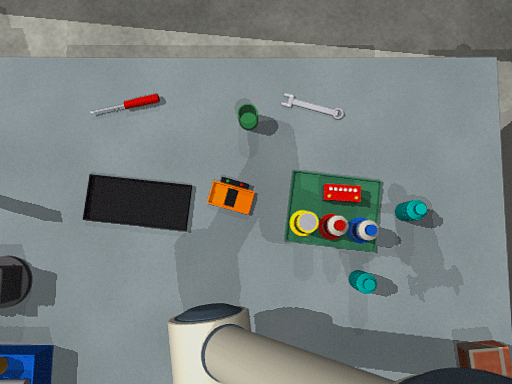

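View pics/side0.png

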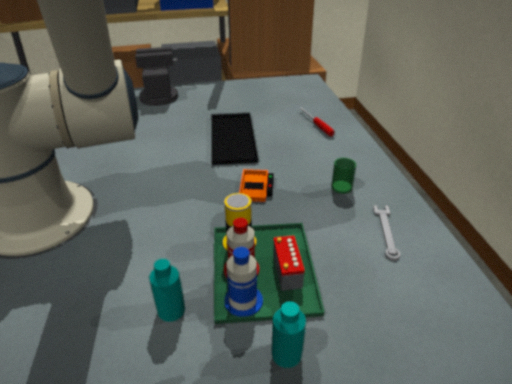

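The top view shows the tin cap at (307,222), red cap at (338,225), blue cap at (370,230), battery at (342,192), cradle at (231,197), black tray at (138,202) and jar at (248,117). The turquoise decoys are at (410,210) and (363,281). The side view agrees.

```bash
cat >> h.py <<'E'
def cen(c,lo,hi,z,box,pose=None,hull=True):
    """centre and long-axis yaw, from min-area rect of mask within box, each corner cast to plane z"""
    u0,v0,u1,v1=box
    m=cv2.inRange(cv2.cvtColor(c['pixels'],cv2.COLOR_RGB2HSV),np.array(lo),np.array(hi))
    w=np.zeros_like(m);w[v0:v1,u0:u1]=m[v0:v1,u0:u1]
    n,l,s,_=cv2.connectedComponentsWithStats(w)
    w=(s[l,4]>15)&(l>0)
    vs,us=np.nonzero(w)
    h=cv2.convexHull(np.stack([us,vs],1).astype(np.float32))[:,0]
    P=np.array([onz(c,p,z,pose)[:2] for p in h])*1000
    (cx,cy),(a,b),t=cv2.minAreaRect(P.astype(np.float32))
    bx=cv2.boxPoints(((cx,cy),(a,b),t)); e=[bx[1]-bx[0],bx[2]-bx[1]]
    e=max(e,key=np.linalg.norm); yaw=np.degrees(np.arctan2(e[1],e[0]))%180
    return np.round([cx,cy,max(a,b),min(a,b),yaw],1),len(us)
E
python3 - <<'E'
from h import *
c=snap('top')
R1=([0,150,80],[8,255,255]);R2=([170,150,80],[180,255,255])
hsv=cv2.cvtColor(c['pixels'],cv2.COLOR_RGB2HSV)
for n,(u,v) in dict(redcap=(341,225),blue=(371,230),tin=(309,222),bat=(330,193),cr=(217,192),black=(138,202),green=(300,190),ydisc=(293,228)).items(): print(n,hsv[v,u])
print('side tray(floor/rim)',cen(c,[0,0,0],[180,255,45],.015,(78,165,200,240)))
print('cradle',cen(c,[8,180,120],[20,255,255],.014,(200,170,265,225)))
print('battery',cen(c,[0,150,120],[8,255,255],.056,(318,178,368,206)))
print('green tray',cen(c,[65,80,30],[85,255,200],.012,(280,165,390,260)))
print('redcap',cen(c,[0,150,120],[8,255,255],.132,(325,212,350,240)))
print('bluecap',cen(c,[105,150,100],[125,255,255],.132,(360,218,382,242)))
print('tin grey top',cen(c,[0,0,120],[180,60,255],.120,(298,212,320,232)))
print('jar',cen(c,[55,80,30],[75,255,200],.075,(235,100,262,135)))
E
```

```text
redcap [  0 255 184]
blue [109 220 189]
tin [143   6 180]
bat [  2 246 216]
cr [ 16 255 231]
black [100  23  33]
green [ 74 140 106]
ydisc [ 28 255 236]
side tray(floor/rim) (array([521. , 270.7, 290.6, 128.1,  84.2]), 4705)
cradle (array([537.5,  10.3, 120.9,  67.5,  75.1]), 857)
battery (array([ 547.7, -291.6,   97.5,   42.7,   86.8]), 473)
green tray (array([ 502.5, -274.8,  250.5,  199.8,   83.4]), 3844)
redcap (array([ 468.3, -258.6,   55.6,   26.4,   47.7]), 130)
bluecap (array([ 457.2, -337.4,   51.2,   26.3,   44.8]), 117)
tin grey top (array([ 465.5, -191. ,   40.1,   40. ,   90.5]), 231)
jar (array([ 7.506e+02, -3.560e+01,  7.180e+01,  5.390e+01,  5.000e-01]), 432)
```

```bash
cat >> h.py <<'E'
def go(x,y,z,yawY):
    """print tool-axis shift (mm) and turn (rad) from here to TCP (mm) pointing down with tool y at yawY deg"""
    s=robot.observe();R=np.array(s['tcp_rot']);p=np.array(s['ee_pos'])*1000
    a=np.radians(yawY);Y=np.array([np.cos(a),np.sin(a),0]);Z=np.array([0,0,-1.])
    T=np.stack([np.cross(Y,Z),Y,Z],1)
    d=R.T@(np.array([x,y,z])-p); w=cv2.Rodrigues(R.T@T)[0].ravel()
    print('t %.1f'%s['t'],'tcp',p.round(1),'yawY %.1f'%np.degrees(np.arctan2(R[1,1],R[0,1])),'open %.3f F %.1f'%(s['opening'],s['grasp_force']),'q6 %.2f'%s['joint_pos'][5],'-> d',d.round(1),'w',w.round(3),'ft',np.round(s['ft_force'],1))
E
python3 - <<'E'
from h import *
go(430,-265,330,-6.6)
print(np.round(snap('wrist')['hand_eye'],3))
E
```

```text
t 0.1 tcp [ 139.9 -608.9  244.8] yawY -77.1 open 0.085 F 0.0 q6 -0.10 -> d [ 359.7 -270.3  -84.9] w [-1.00e-03 -1.00e-03 -1.23e+00] ft [ 0.4 -0.1  0.6]
[[-0.     0.961  0.276  0.07 ]
 [ 1.     0.    -0.001  0.   ]
 [-0.002  0.276 -0.961 -0.128]
 [ 0.     0.     0.     1.   ]]
```

send_rows([
  {"fingers": 1, "dx": 36, "dy": -27, "dz": -40, "wz": -0.13},
  {"fingers": 1, "dx": 72, "dy": -54, "dz": -85, "wz": -0.26},
  {"fingers": 1, "dx": 108, "dy": -81, "dz": -85, "wz": -0.39},
  {"fingers": 1, "dx": 144, "dy": -108, "dz": -85, "wz": -0.52},
  {"fingers": 1, "dx": 180, "dy": -135, "dz": -85, "wz": -0.65},
])

```text
invalid input at $.rows[0]: expected keys fingers, dx, dy, dz, wx, wy, wz
```

```bash
python3 -c "
from h import *
go(430,-265,330,-6.6)"
```

```text
t 0.2 tcp [ 139.9 -609.   245. ] yawY -77.1 open 0.086 F 0.0 q6 -0.10 -> d [ 359.7 -270.3  -84.8] w [-0.   -0.   -1.23] ft [ 0.3  0.2 -0.6]
```

send_rows([
  {"fingers": 1, "dx": 36, "dy": -27, "dz": -40, "wx": 0, "wy": 0, "wz": -0.13},
  {"fingers": 1, "dx": 72, "dy": -54, "dz": -85, "wx": 0, "wy": 0, "wz": -0.26},
  {"fingers": 1, "dx": 108, "dy": -81, "dz": -85, "wx": 0, "wy": 0, "wz": -0.39},
  {"fingers": 1, "dx": 144, "dy": -108, "dz": -85, "wx": 0, "wy": 0, "wz": -0.52},
  {"fingers": 1, "dx": 180, "dy": -135, "dz": -85, "wx": 0, "wy": 0, "wz": -0.65},
])

```text
t: 0.7
ee_pos: [0.2836, -0.4389, 0.331]
tcp_rot: [[0.637, 0.771, 0.001], [0.771, -0.637, -0.001], [-0.001, 0.001, -1.0]]
ft_force: [0.5, -1.0, -0.2]
opening: 0.0854
grasp_force: 0.0
```

```bash
python3 -c "
from h import *
go(430,-265,330,-6.6)"
```

```text
t 0.7 tcp [ 283.6 -438.9  331. ] yawY -39.5 open 0.085 F 0.0 q6 -0.42 -> d [227.3   2.2   0.9] w [ 0.001  0.001 -0.575] ft [ 0.5 -1.  -0.2]
```

send_rows([
  {"fingers": 1, "dx": 46, "dy": 0, "dz": 0, "wx": 0, "wy": 0, "wz": -0.12},
  {"fingers": 1, "dx": 92, "dy": 1, "dz": 0, "wx": 0, "wy": 0, "wz": -0.24},
  {"fingers": 1, "dx": 138, "dy": 1, "dz": 0, "wx": 0, "wy": 0, "wz": -0.36},
  {"fingers": 1, "dx": 184, "dy": 2, "dz": 0, "wx": 0, "wy": 0, "wz": -0.48},
  {"fingers": 1, "dx": 227, "dy": 2, "dz": 0, "wx": 0, "wy": 0, "wz": -0.575},
])

```text
t: 1.2
ee_pos: [0.4306, -0.2653, 0.3303]
tcp_rot: [[0.115, 0.993, 0.0], [0.993, -0.115, -0.0], [0.0, 0.0, -1.0]]
ft_force: [0.3, -0.1, -0.1]
opening: 0.0853
grasp_force: 0.0
```

send_rows([
  {"fingers": 1, "dx": 0, "dy": 0, "dz": 0, "wx": 0, "wy": 0, "wz": 0},
  {"fingers": 1, "dx": 0, "dy": 0, "dz": 0, "wx": 0, "wy": 0, "wz": 0},
])

```text
t: 1.4
ee_pos: [0.43, -0.2664, 0.3301]
tcp_rot: [[0.118, 0.993, -0.0], [0.993, -0.118, -0.0], [-0.0, -0.0, -1.0]]
ft_force: [0.4, -0.2, -0.7]
opening: 0.0855
grasp_force: 0.0
```

```bash
python3 -c "
from h import *
go(430,-265,330,-6.6)
c=snap('wrist','w1.png');snap('top','top1.png')"
```

```text
t 1.4 tcp [ 430.  -266.4  330.1] yawY -6.8 open 0.086 F 0.0 q6 -0.55 -> d [ 1.4 -0.1  0.1] w [-0.     0.    -0.003] ft [ 0.4 -0.2 -0.7]
```

View pics/w1.png

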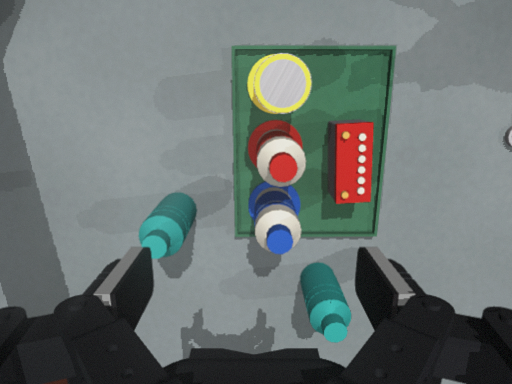

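```bash
python3 - <<'E'
from h import *
s=robot.observe();c=snap('wrist')
b=lambda lo,hi,z,box:print(cen(c,lo,hi,z,box,s))
b([0,150,120],[8,255,255],.130,(265,148,303,184))
b([105,150,100],[125,255,255],.130,(262,224,300,258))
b([0,0,130],[180,60,255],.120,(255,55,312,110))
b([20,150,100],[35,255,255],.119,(240,45,320,120))
print('bat');b([0,150,120],[8,255,255],.056,(325,110,380,210))
b([65,80,30],[85,255,200],.012,(225,35,405,240))
h=cv2.cvtColor(c['pixels'],cv2.COLOR_RGB2HSV);print(h[82,283],h[167,284],h[130,265],h[190,290])
E
```

```text
(array([ 458. , -270.7,   27.3,   26.1,  110.6]), 606)
(array([ 447. , -346.2,   31.6,   25. ,   83.7]), 570)
(array([ 465.7, -192.3,   42.6,   42.3,  173.1]), 1758)
(array([ 4.622e+02, -1.920e+02,  5.880e+01,  5.160e+01,  1.000e-01]), 773)
bat
(array([ 547.4, -292.6,   97.5,   42.3,   86.9]), 2411)
(array([ 502. , -275.6,  248.5,  198.9,   83.3]), 15732)
[150   3 198] [  1 193 202] [  2 164 123] [111 179 161]
```

The wrist view shows the tin top at (283,82), red cap at (284,167), blue cap at (280,240) and battery at (354,163). I'll take the tin first.

send_rows([
  {"fingers": 1, "dx": 40, "dy": 13, "dz": 20, "wx": 0, "wy": 0, "wz": 0},
  {"fingers": 1, "dx": 78, "dy": 27, "dz": 50, "wx": 0, "wy": 0, "wz": 0},
  {"fingers": 1, "dx": 78, "dy": 27, "dz": 90, "wx": 0, "wy": 0, "wz": 0},
  {"fingers": 1, "dx": 78, "dy": 27, "dz": 110, "wx": 0, "wy": 0, "wz": 0},
  {"fingers": 1, "dx": 78, "dy": 27, "dz": 110, "wx": 0, "wy": 0, "wz": 0},
])

```text
t: 2.05
ee_pos: [0.4641, -0.1929, 0.218]
tcp_rot: [[0.121, 0.993, -0.004], [0.993, -0.121, 0.002], [0.002, -0.004, -1.0]]
ft_force: [-0.5, -0.4, 0.2]
opening: 0.086
grasp_force: 0.0
```

```bash
python3 -c "
from h import *
go(466,-192,79,-6.7)"
```

```text
t 2.0 tcp [ 464.1 -192.9  218. ] yawY -7.0 open 0.086 F 0.0 q6 -0.39 -> d [  0.9   2.4 138.9] w [-0.004 -0.002 -0.005] ft [-0.5 -0.4  0.2]
```

send_rows([
  {"fingers": 1, "dx": 1, "dy": 2, "dz": 45, "wx": 0, "wy": 0, "wz": 0},
  {"fingers": 1, "dx": 1, "dy": 2, "dz": 85, "wx": 0, "wy": 0, "wz": 0},
  {"fingers": 1, "dx": 1, "dy": 2, "dz": 115, "wx": 0, "wy": 0, "wz": 0},
  {"fingers": 1, "dx": 1, "dy": 2, "dz": 132, "wx": 0, "wy": 0, "wz": 0},
  {"fingers": 1, "dx": 1, "dy": 2, "dz": 139, "wx": 0, "wy": 0, "wz": 0},
])

```text
t: 2.55
ee_pos: [0.4677, -0.1932, 0.0808]
tcp_rot: [[0.122, 0.993, -0.001], [0.993, -0.122, 0.0], [0.0, -0.001, -1.0]]
ft_force: [-0.7, -0.5, -0.3]
opening: 0.0855
grasp_force: 0.0
```

send_rows([
  {"fingers": 0.5, "dx": 0, "dy": 0, "dz": 0, "wx": 0, "wy": 0, "wz": 0},
  {"fingers": 0.3, "dx": 0, "dy": 0, "dz": 0, "wx": 0, "wy": 0, "wz": 0},
  {"fingers": 0, "dx": 0, "dy": 0, "dz": 0, "wx": 0, "wy": 0, "wz": 0},
  {"fingers": 0, "dx": 0, "dy": 0, "dz": 0, "wx": 0, "wy": 0, "wz": 0},
  {"fingers": 0, "dx": 0, "dy": 0, "dz": 0, "wx": 0, "wy": 0, "wz": 0},
], force=60)

```text
t: 3.05
ee_pos: [0.4682, -0.1926, 0.0827]
tcp_rot: [[0.12, 0.993, 0.001], [0.993, -0.12, -0.001], [-0.001, 0.002, -1.0]]
ft_force: [-3.4, -0.1, 6.6]
opening: 0.0532
grasp_force: 60.8
```

```bash
python3 -c "
from h import *
go(466,-192,79,-6.7)
c=snap('side','s1.png')"
```

```text
t 3.0 tcp [ 468.2 -192.6   82.7] yawY -6.9 open 0.053 F 60.8 q6 -0.39 -> d [ 0.3 -2.2  3.7] w [ 0.002  0.001 -0.003] ft [-3.4 -0.1  6.6]
```

View pics/s1.png

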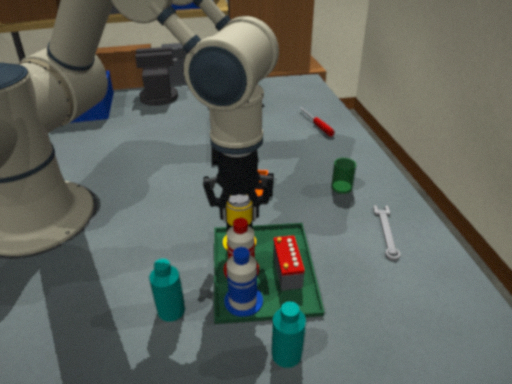

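Tin gripped: opening 53 mm, 61 N. Lift and carry it to the far slot of the side tray.

send_rows([
  {"fingers": 0, "dx": 0, "dy": 0, "dz": -15, "wx": 0, "wy": 0, "wz": 0},
  {"fingers": 0, "dx": 0, "dy": 0, "dz": -50, "wx": 0, "wy": 0, "wz": 0},
  {"fingers": 0, "dx": 0, "dy": 0, "dz": -90, "wx": 0, "wy": 0, "wz": 0},
  {"fingers": 0, "dx": 15, "dy": 0, "dz": -115, "wx": 0, "wy": 0, "wz": 0},
  {"fingers": 0, "dx": 50, "dy": 0, "dz": -120, "wx": 0, "wy": 0, "wz": 0},
])

```text
t: 3.6
ee_pos: [0.4755, -0.1443, 0.2054]
tcp_rot: [[0.122, 0.992, 0.006], [0.993, -0.122, -0.003], [-0.002, 0.007, -1.0]]
ft_force: [0.5, -0.5, -4.9]
opening: 0.053
grasp_force: 64.0
```

send_rows([
  {"fingers": 0, "dx": 40, "dy": 0, "dz": 0, "wx": 0, "wy": 0, "wz": 0},
  {"fingers": 0, "dx": 80, "dy": 0, "dz": 0, "wx": 0, "wy": 0, "wz": 0},
  {"fingers": 0, "dx": 120, "dy": -1, "dz": 0, "wx": 0, "wy": 0, "wz": 0},
  {"fingers": 0, "dx": 160, "dy": -1, "dz": 0, "wx": 0, "wy": 0, "wz": 0},
  {"fingers": 0, "dx": 200, "dy": -2, "dz": 0, "wx": 0, "wy": 0, "wz": 0},
])

```text
t: 4.1
ee_pos: [0.4959, 0.0579, 0.2024]
tcp_rot: [[0.12, 0.993, 0.002], [0.993, -0.12, -0.0], [0.0, 0.002, -1.0]]
ft_force: [0.7, -0.1, -3.3]
opening: 0.0529
grasp_force: 64.0
```

send_rows([
  {"fingers": 0, "dx": 40, "dy": 0, "dz": 0, "wx": 0, "wy": 0, "wz": 0},
  {"fingers": 0, "dx": 80, "dy": 0, "dz": 0, "wx": 0, "wy": 0, "wz": 0},
  {"fingers": 0, "dx": 120, "dy": -1, "dz": 0, "wx": 0, "wy": 0, "wz": 0},
  {"fingers": 0, "dx": 160, "dy": -1, "dz": 0, "wx": 0, "wy": 0, "wz": 0},
  {"fingers": 0, "dx": 200, "dy": -2, "dz": 0, "wx": 0, "wy": 0, "wz": 0},
])

```text
t: 4.6
ee_pos: [0.5178, 0.2568, 0.2024]
tcp_rot: [[0.12, 0.993, 0.001], [0.993, -0.12, 0.0], [0.001, 0.001, -1.0]]
ft_force: [0.7, -0.7, -3.8]
opening: 0.0531
grasp_force: 64.0
```

send_rows([
  {"fingers": 0, "dx": 40, "dy": 0, "dz": 0, "wx": 0, "wy": 0, "wz": 0},
  {"fingers": 0, "dx": 75, "dy": 0, "dz": 0, "wx": 0, "wy": 0, "wz": 0},
  {"fingers": 0, "dx": 95, "dy": 0, "dz": 0, "wx": 0, "wy": 0, "wz": 0},
  {"fingers": 0, "dx": 101, "dy": 0, "dz": 0, "wx": 0, "wy": 0, "wz": 0},
  {"fingers": 0, "dx": 101, "dy": 0, "dz": 0, "wx": 0, "wy": 0, "wz": 0},
])

```text
t: 5.1
ee_pos: [0.5297, 0.3557, 0.2018]
tcp_rot: [[0.119, 0.993, 0.0], [0.993, -0.119, 0.0], [0.0, 0.0, -1.0]]
ft_force: [0.7, -0.1, -3.2]
opening: 0.0531
grasp_force: 63.9
```

```bash
python3 -c "
from h import *
go(530,355,78,-5.8)"
```

```text
t 5.1 tcp [529.7 355.7 201.8] yawY -6.8 open 0.053 F 63.9 q6 0.62 -> d [ -0.7   0.3 123.8] w [ 0.    -0.    -0.018] ft [ 0.7 -0.1 -3.2]
```

send_rows([
  {"fingers": 0, "dx": 0, "dy": 0, "dz": 40, "wx": 0, "wy": 0, "wz": 0},
  {"fingers": 0, "dx": 0, "dy": 0, "dz": 75, "wx": 0, "wy": 0, "wz": 0},
  {"fingers": 0, "dx": 0, "dy": 0, "dz": 103, "wx": 0, "wy": 0, "wz": 0},
  {"fingers": 0, "dx": 0, "dy": 0, "dz": 115, "wx": 0, "wy": 0, "wz": 0},
  {"fingers": 0, "dx": 0, "dy": 0, "dz": 118, "wx": 0, "wy": 0, "wz": 0},
])

```text
t: 5.6
ee_pos: [0.5295, 0.3542, 0.0827]
tcp_rot: [[0.121, 0.993, -0.002], [0.993, -0.121, -0.001], [-0.001, -0.001, -1.0]]
ft_force: [1.0, -0.3, -3.4]
opening: 0.0526
grasp_force: 64.0
```

send_rows([
  {"fingers": 0, "dx": 0, "dy": 0, "dz": 1, "wx": 0, "wy": 0, "wz": 0},
  {"fingers": 0, "dx": 0, "dy": 0, "dz": 2, "wx": 0, "wy": 0, "wz": 0},
  {"fingers": 0, "dx": 0, "dy": 0, "dz": 3, "wx": 0, "wy": 0, "wz": 0},
  {"fingers": 0, "dx": 0, "dy": 0, "dz": 3, "wx": 0, "wy": 0, "wz": 0},
  {"fingers": 0, "dx": 0, "dy": 0, "dz": 3, "wx": 0, "wy": 0, "wz": 0},
])

```text
t: 6.1
ee_pos: [0.53, 0.3555, 0.0807]
tcp_rot: [[0.12, 0.993, 0.001], [0.993, -0.12, 0.0], [0.0, 0.001, -1.0]]
ft_force: [-0.4, 0.6, -3.7]
opening: 0.0531
grasp_force: 64.0
```

send_rows([
  {"fingers": 0, "dx": 0, "dy": 0, "dz": 1, "wx": 0, "wy": 0, "wz": 0},
  {"fingers": 0, "dx": 0, "dy": 0, "dz": 2, "wx": 0, "wy": 0, "wz": 0},
  {"fingers": 0, "dx": 0, "dy": 0, "dz": 2, "wx": 0, "wy": 0, "wz": 0},
])

```text
t: 6.4
ee_pos: [0.5299, 0.3556, 0.0787]
tcp_rot: [[0.12, 0.993, 0.0], [0.993, -0.12, 0.0], [0.0, 0.0, -1.0]]
ft_force: [-2.2, -0.2, 5.4]
opening: 0.0529
grasp_force: 64.7
```

Contact made (+5 N). Release and rise.

send_rows([
  {"fingers": 0.75, "dx": 0, "dy": 0, "dz": 0, "wx": 0, "wy": 0, "wz": 0},
  {"fingers": 1, "dx": 0, "dy": 0, "dz": 0, "wx": 0, "wy": 0, "wz": 0},
  {"fingers": 1, "dx": 0, "dy": 0, "dz": 0, "wx": 0, "wy": 0, "wz": 0},
  {"fingers": 1, "dx": 0, "dy": 0, "dz": 0, "wx": 0, "wy": 0, "wz": 0},
])

```text
t: 6.8
ee_pos: [0.5299, 0.3554, 0.0782]
tcp_rot: [[0.12, 0.993, 0.0], [0.993, -0.12, 0.0], [0.0, 0.0, -1.0]]
ft_force: [-1.1, -0.1, 0.2]
opening: 0.0856
grasp_force: 0.0
```

send_rows([
  {"fingers": 1, "dx": 0, "dy": 0, "dz": -20, "wx": 0, "wy": 0, "wz": 0},
  {"fingers": 1, "dx": 0, "dy": 0, "dz": -60, "wx": 0, "wy": 0, "wz": 0},
  {"fingers": 1, "dx": 0, "dy": 0, "dz": -100, "wx": 0, "wy": 0, "wz": 0},
  {"fingers": 1, "dx": -20, "dy": 0, "dz": -130, "wx": 0, "wy": 0, "wz": 0},
  {"fingers": 1, "dx": -60, "dy": 0, "dz": -140, "wx": 0, "wy": 0, "wz": 0},
])

```text
t: 7.3
ee_pos: [0.524, 0.2974, 0.2216]
tcp_rot: [[0.117, 0.993, 0.005], [0.993, -0.117, 0.003], [0.003, 0.005, -1.0]]
ft_force: [0.6, -1.2, -0.9]
opening: 0.0855
grasp_force: 0.0
```

```bash
python3 - <<'E'
from h import *
go(457.5,-271,218,-6.8)
c=snap('top','t2.png')
print(cen(c,[0,0,120],[180,60,255],.116,(90,170,125,230)))
print(cen(c,[20,150,100],[35,255,255],.116,(80,170,130,230)))
print('ydisc',cen(c,[22,150,100],[35,255,255],.008,(280,205,325,245)))
E
```

```text
t 7.3 tcp [524.  297.4 221.6] yawY -6.7 open 0.086 F 0.0 q6 0.53 -> d [-572.3    0.7    1.6] w [ 0.005 -0.003  0.001] ft [ 0.6 -1.2 -0.9]
(array([518.9, 314.3, 151.2,  86.4,   1. ]), 471)
(array([517.1, 334.9,  75.7,  44.8,  48.2]), 91)
ydisc (array([ 467.9, -189.3,   72.3,   69.4,   90.5]), 543)
```

send_rows([
  {"fingers": 1, "dx": -50, "dy": 0, "dz": 0, "wx": 0, "wy": 0, "wz": 0},
  {"fingers": 1, "dx": -100, "dy": 0, "dz": 0, "wx": 0, "wy": 0, "wz": 0},
  {"fingers": 1, "dx": -150, "dy": 0, "dz": 0, "wx": 0, "wy": 0, "wz": 0},
  {"fingers": 1, "dx": -200, "dy": 0, "dz": 0, "wx": 0, "wy": 0, "wz": 0},
  {"fingers": 1, "dx": -250, "dy": 0, "dz": 0, "wx": 0, "wy": 0, "wz": 0},
])

```text
t: 7.85
ee_pos: [0.4921, 0.0458, 0.2183]
tcp_rot: [[0.119, 0.993, 0.0], [0.993, -0.119, -0.0], [-0.0, 0.0, -1.0]]
ft_force: [0.9, -0.3, 0.0]
opening: 0.0851
grasp_force: 0.0
```

send_rows([
  {"fingers": 1, "dx": -50, "dy": 0, "dz": 0, "wx": 0, "wy": 0, "wz": 0},
  {"fingers": 1, "dx": -100, "dy": 0, "dz": 0, "wx": 0, "wy": 0, "wz": 0},
  {"fingers": 1, "dx": -150, "dy": 0, "dz": 0, "wx": 0, "wy": 0, "wz": 0},
  {"fingers": 1, "dx": -200, "dy": 0, "dz": 0, "wx": 0, "wy": 0, "wz": 0},
  {"fingers": 1, "dx": -250, "dy": 0, "dz": 0, "wx": 0, "wy": 0, "wz": 0},
])

```text
t: 8.35
ee_pos: [0.4621, -0.2027, 0.2183]
tcp_rot: [[0.12, 0.993, 0.0], [0.993, -0.12, -0.0], [-0.0, 0.0, -1.0]]
ft_force: [1.9, -0.4, -0.2]
opening: 0.0857
grasp_force: 0.0
```

send_rows([
  {"fingers": 1, "dx": -40, "dy": 0, "dz": 0, "wx": 0, "wy": 0, "wz": 0},
  {"fingers": 1, "dx": -65, "dy": 0, "dz": 0, "wx": 0, "wy": 0, "wz": 0},
  {"fingers": 1, "dx": -72, "dy": 0, "dz": 0, "wx": 0, "wy": 0, "wz": 0},
  {"fingers": 1, "dx": -72, "dy": 0, "dz": 0, "wx": 0, "wy": 0, "wz": 0},
  {"fingers": 1, "dx": -72, "dy": 0, "dz": 0, "wx": 0, "wy": 0, "wz": 0},
])

```text
t: 8.85
ee_pos: [0.4541, -0.271, 0.2181]
tcp_rot: [[0.119, 0.993, -0.0], [0.993, -0.119, 0.001], [0.001, -0.0, -1.0]]
ft_force: [-0.7, 0.8, 0.5]
opening: 0.0853
grasp_force: 0.0
```

```bash
python3 - <<'E'
from h import *
s=robot.observe();go(457.5,-271,80,-6.8)
c=snap('wrist','w3.png')
h=cv2.cvtColor(c['pixels'],cv2.COLOR_RGB2HSV)
print('red',blobs(c,[0,150,120],[8,255,255],150)[0]);print('yel',blobs(c,[20,150,100],[35,255,255],100)[0])
E
```

```text
t 8.8 tcp [ 454.1 -271.   218.1] yawY -6.9 open 0.085 F 0.0 q6 -0.53 -> d [  0.4   3.4 138.1] w [-0.    -0.001 -0.001] ft [-0.7  0.8  0.5]
red [(np.int32(1546), array([255.5, 146.3]), array([222, 127,  71,  51], dtype=int32)), (np.int32(4397), array([360.8, 183.1]), array([337, 130,  52, 110], dtype=int32)), (np.int32(1376), array([259.8, 199.2]), array([240, 177,  41,  44], dtype=int32))]
yel [(np.int32(4751), array([256.9,  78.3]), array([219,  39,  76,  80], dtype=int32))]
```

View pics/w3.png

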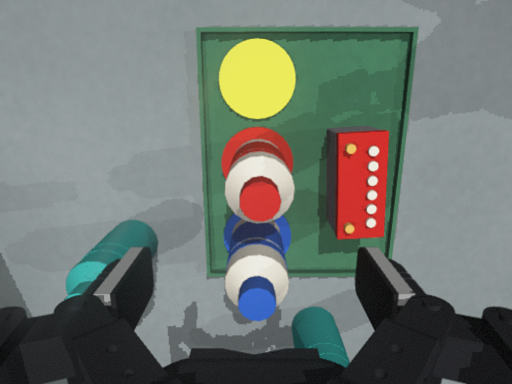

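```bash
python3 - <<'E'
from h import *
s=robot.observe();c=snap('wrist')
print('yd',cen(c,[20,150,100],[35,255,255],.008,(200,30,310,125),s))
print('rc',cen(c,[0,150,120],[8,255,255],.132,(236,175,285,224),s))
print('bc',cen(c,[105,150,100],[125,255,255],.132,(234,274,280,325),s))
print('bat',cen(c,[0,150,120],[8,255,255],.056,(320,120,400,250),s))
E
```

```text
yd (array([ 466.4, -190.4,   70.9,   70.7,   83.2]), 4735)
rc (array([ 458.7, -269.5,   28.9,   27. ,   44.8]), 1376)
bc (array([ 448. , -343.1,   35.4,   25.9,   82.5]), 1274)
bat (array([ 547.1, -292.3,   97.5,   42.7,   86.4]), 4388)
```

send_rows([
  {"fingers": 1, "dx": 1, "dy": 3, "dz": 45, "wx": 0, "wy": 0, "wz": 0},
  {"fingers": 1, "dx": 1, "dy": 3, "dz": 85, "wx": 0, "wy": 0, "wz": 0},
  {"fingers": 1, "dx": 1, "dy": 3, "dz": 115, "wx": 0, "wy": 0, "wz": 0},
  {"fingers": 1, "dx": 1, "dy": 3, "dz": 132, "wx": 0, "wy": 0, "wz": 0},
  {"fingers": 1, "dx": 1, "dy": 3, "dz": 137, "wx": 0, "wy": 0, "wz": 0},
])

```text
t: 9.45
ee_pos: [0.4567, -0.2699, 0.0797]
tcp_rot: [[0.118, 0.993, -0.002], [0.993, -0.118, 0.002], [0.002, -0.003, -1.0]]
ft_force: [0.1, -0.2, -0.2]
opening: 0.0851
grasp_force: 0.0
```

send_rows([
  {"fingers": 0.5, "dx": 0, "dy": 0, "dz": 0, "wx": 0, "wy": 0, "wz": 0},
  {"fingers": 0.3, "dx": 0, "dy": 0, "dz": 0, "wx": 0, "wy": 0, "wz": 0},
  {"fingers": 0, "dx": 0, "dy": 0, "dz": 0, "wx": 0, "wy": 0, "wz": 0},
  {"fingers": 0, "dx": 0, "dy": 0, "dz": 0, "wx": 0, "wy": 0, "wz": 0},
  {"fingers": 0, "dx": 0, "dy": 0, "dz": 0, "wx": 0, "wy": 0, "wz": 0},
], force=60)

```text
t: 9.95
ee_pos: [0.4579, -0.2717, 0.0827]
tcp_rot: [[0.12, 0.993, 0.002], [0.993, -0.12, -0.001], [-0.001, 0.002, -1.0]]
ft_force: [0.8, 2.8, 7.0]
opening: 0.0502
grasp_force: 62.3
```

send_rows([
  {"fingers": 0, "dx": 0, "dy": 0, "dz": -15, "wx": 0, "wy": 0, "wz": 0},
  {"fingers": 0, "dx": 0, "dy": 0, "dz": -50, "wx": 0, "wy": 0, "wz": 0},
  {"fingers": 0, "dx": 0, "dy": 0, "dz": -90, "wx": 0, "wy": 0, "wz": 0},
  {"fingers": 0, "dx": 15, "dy": 0, "dz": -115, "wx": 0, "wy": 0, "wz": 0},
  {"fingers": 0, "dx": 50, "dy": 0, "dz": -120, "wx": 0, "wy": 0, "wz": 0},
])

```text
t: 10.45
ee_pos: [0.4648, -0.2238, 0.2053]
tcp_rot: [[0.122, 0.993, 0.006], [0.993, -0.122, -0.004], [-0.004, 0.007, -1.0]]
ft_force: [-0.0, 1.3, -3.6]
opening: 0.0502
grasp_force: 63.1
```

send_rows([
  {"fingers": 0, "dx": 40, "dy": 0, "dz": 0, "wx": 0, "wy": 0, "wz": 0},
  {"fingers": 0, "dx": 80, "dy": 0, "dz": 0, "wx": 0, "wy": 0, "wz": 0},
  {"fingers": 0, "dx": 120, "dy": 0, "dz": 0, "wx": 0, "wy": 0, "wz": 0},
  {"fingers": 0, "dx": 160, "dy": 0, "dz": 0, "wx": 0, "wy": 0, "wz": 0},
  {"fingers": 0, "dx": 200, "dy": -1, "dz": 0, "wx": 0, "wy": 0, "wz": 0},
])

```text
t: 10.95
ee_pos: [0.4863, -0.0215, 0.2023]
tcp_rot: [[0.12, 0.993, 0.002], [0.993, -0.12, -0.0], [-0.0, 0.002, -1.0]]
ft_force: [0.4, 0.3, -1.5]
opening: 0.0505
grasp_force: 63.1
```

send_rows([
  {"fingers": 0, "dx": 40, "dy": 0, "dz": 0, "wx": 0, "wy": 0, "wz": 0},
  {"fingers": 0, "dx": 80, "dy": 0, "dz": 0, "wx": 0, "wy": 0, "wz": 0},
  {"fingers": 0, "dx": 120, "dy": 0, "dz": 0, "wx": 0, "wy": 0, "wz": 0},
  {"fingers": 0, "dx": 160, "dy": 0, "dz": 0, "wx": 0, "wy": 0, "wz": 0},
  {"fingers": 0, "dx": 200, "dy": -1, "dz": 0, "wx": 0, "wy": 0, "wz": 0},
])

```text
t: 11.45
ee_pos: [0.5092, 0.1774, 0.2023]
tcp_rot: [[0.12, 0.993, 0.002], [0.993, -0.12, 0.0], [0.001, 0.002, -1.0]]
ft_force: [0.6, -0.6, -1.5]
opening: 0.0503
grasp_force: 63.1
```

send_rows([
  {"fingers": 0, "dx": 40, "dy": 0, "dz": 0, "wx": 0, "wy": 0, "wz": 0},
  {"fingers": 0, "dx": 75, "dy": 0, "dz": 0, "wx": 0, "wy": 0, "wz": 0},
  {"fingers": 0, "dx": 90, "dy": 0, "dz": 0, "wx": 0, "wy": 0, "wz": 0},
  {"fingers": 0, "dx": 95, "dy": 0, "dz": 0, "wx": 0, "wy": 0, "wz": 0},
  {"fingers": 0, "dx": 95, "dy": 0, "dz": 0, "wx": 0, "wy": 0, "wz": 0},
])

```text
t: 11.95
ee_pos: [0.5204, 0.2697, 0.2016]
tcp_rot: [[0.119, 0.993, 0.0], [0.993, -0.119, -0.0], [-0.0, 0.0, -1.0]]
ft_force: [-0.3, -0.6, -1.4]
opening: 0.0505
grasp_force: 63.0
```

```bash
python3 - <<'E'
from h import *
go(521,270.7,79,-6.8)
c=snap('side','s4.png')
E
```

```text
t 11.9 tcp [520.4 269.7 201.6] yawY -6.8 open 0.050 F 63.0 q6 0.50 -> d [  1.1   0.4 122.6] w [ 0.     0.    -0.001] ft [-0.3 -0.6 -1.4]
```

View pics/s4.png

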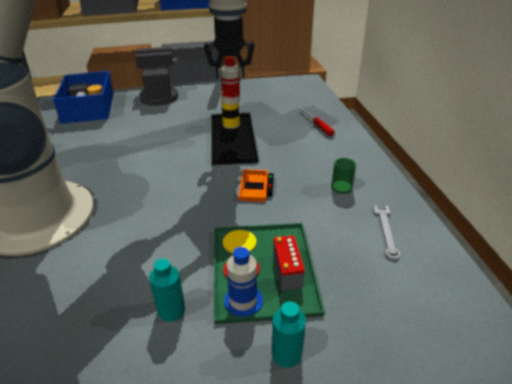

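The red bottle is held above the tray and upright at (230,80). The tin stands in the tray at about (231,118). Lower.

send_rows([
  {"fingers": 0, "dx": 0, "dy": 0, "dz": 40, "wx": 0, "wy": 0, "wz": 0},
  {"fingers": 0, "dx": 0, "dy": 0, "dz": 75, "wx": 0, "wy": 0, "wz": 0},
  {"fingers": 0, "dx": 0, "dy": 0, "dz": 103, "wx": 0, "wy": 0, "wz": 0},
  {"fingers": 0, "dx": 0, "dy": 0, "dz": 116, "wx": 0, "wy": 0, "wz": 0},
  {"fingers": 0, "dx": 0, "dy": 0, "dz": 120, "wx": 0, "wy": 0, "wz": 0},
])

```text
t: 12.5
ee_pos: [0.5202, 0.2688, 0.0804]
tcp_rot: [[0.121, 0.993, -0.002], [0.993, -0.121, -0.001], [-0.001, -0.002, -1.0]]
ft_force: [0.1, 0.4, -1.3]
opening: 0.0503
grasp_force: 63.0
```

send_rows([
  {"fingers": 0, "dx": 0, "dy": 0, "dz": 1, "wx": 0, "wy": 0, "wz": 0},
  {"fingers": 0, "dx": 0, "dy": 0, "dz": 2, "wx": 0, "wy": 0, "wz": 0},
  {"fingers": 0, "dx": 0, "dy": 0, "dz": 3, "wx": 0, "wy": 0, "wz": 0},
  {"fingers": 0, "dx": 0, "dy": 0, "dz": 3, "wx": 0, "wy": 0, "wz": 0},
])

```text
t: 12.9
ee_pos: [0.5208, 0.27, 0.0789]
tcp_rot: [[0.12, 0.993, 0.001], [0.993, -0.12, 0.0], [0.001, 0.001, -1.0]]
ft_force: [0.2, -0.2, -1.6]
opening: 0.0506
grasp_force: 63.0
```

send_rows([
  {"fingers": 0, "dx": 0, "dy": 0, "dz": 1, "wx": 0, "wy": 0, "wz": 0},
  {"fingers": 0, "dx": 0, "dy": 0, "dz": 1.5, "wx": 0, "wy": 0, "wz": 0},
  {"fingers": 0, "dx": 0, "dy": 0, "dz": 1.5, "wx": 0, "wy": 0, "wz": 0},
])

```text
t: 13.2
ee_pos: [0.5209, 0.2702, 0.0787]
tcp_rot: [[0.12, 0.993, 0.002], [0.993, -0.12, 0.001], [0.001, 0.002, -1.0]]
ft_force: [-6.9, -2.5, 26.4]
opening: 0.0503
grasp_force: 66.2
```

send_rows([
  {"fingers": 0.75, "dx": 0, "dy": 0, "dz": -1, "wx": 0, "wy": 0, "wz": 0},
  {"fingers": 1, "dx": 0, "dy": 0, "dz": -1, "wx": 0, "wy": 0, "wz": 0},
  {"fingers": 1, "dx": 0, "dy": 0, "dz": -1, "wx": 0, "wy": 0, "wz": 0},
  {"fingers": 1, "dx": 0, "dy": 0, "dz": -1, "wx": 0, "wy": 0, "wz": 0},
])

```text
t: 13.6
ee_pos: [0.5205, 0.2699, 0.0777]
tcp_rot: [[0.12, 0.993, -0.0], [0.993, -0.12, -0.0], [-0.0, -0.0, -1.0]]
ft_force: [0.2, -0.6, -1.0]
opening: 0.0856
grasp_force: 0.0
```

send_rows([
  {"fingers": 1, "dx": 0, "dy": 0, "dz": -20, "wx": 0, "wy": 0, "wz": 0},
  {"fingers": 1, "dx": 0, "dy": 0, "dz": -60, "wx": 0, "wy": 0, "wz": 0},
  {"fingers": 1, "dx": 0, "dy": 0, "dz": -100, "wx": 0, "wy": 0, "wz": 0},
  {"fingers": 1, "dx": -30, "dy": 0, "dz": -130, "wx": 0, "wy": 0, "wz": 0},
  {"fingers": 1, "dx": -70, "dy": 0, "dz": -140, "wx": 0, "wy": 0, "wz": 0},
])

```text
t: 14.1
ee_pos: [0.5134, 0.201, 0.2207]
tcp_rot: [[0.118, 0.993, 0.005], [0.993, -0.118, 0.001], [0.002, 0.005, -1.0]]
ft_force: [1.3, -0.5, -0.1]
opening: 0.0858
grasp_force: 0.0
```

send_rows([
  {"fingers": 1, "dx": -50, "dy": 0, "dz": 0, "wx": 0, "wy": 0, "wz": 0},
  {"fingers": 1, "dx": -100, "dy": 0, "dz": 0, "wx": 0, "wy": 0, "wz": 0},
  {"fingers": 1, "dx": -150, "dy": 0, "dz": 0, "wx": 0, "wy": 0, "wz": 0},
  {"fingers": 1, "dx": -200, "dy": 0, "dz": 0, "wx": 0, "wy": 0, "wz": 0},
  {"fingers": 1, "dx": -250, "dy": 1, "dz": 0, "wx": 0, "wy": 0, "wz": 0},
])

```text
t: 14.6
ee_pos: [0.4825, -0.0497, 0.2178]
tcp_rot: [[0.119, 0.993, 0.0], [0.993, -0.119, -0.0], [-0.0, 0.0, -1.0]]
ft_force: [0.3, -0.1, -0.1]
opening: 0.0853
grasp_force: 0.0
```

send_rows([
  {"fingers": 1, "dx": -50, "dy": 0, "dz": 0, "wx": 0, "wy": 0, "wz": 0},
  {"fingers": 1, "dx": -100, "dy": 0, "dz": 0, "wx": 0, "wy": 0, "wz": 0},
  {"fingers": 1, "dx": -150, "dy": 0, "dz": 0, "wx": 0, "wy": 0, "wz": 0},
  {"fingers": 1, "dx": -200, "dy": 0, "dz": 0, "wx": 0, "wy": 0, "wz": 0},
  {"fingers": 1, "dx": -250, "dy": 1, "dz": 0, "wx": 0, "wy": 0, "wz": 0},
])

```text
t: 15.1
ee_pos: [0.4535, -0.2983, 0.2177]
tcp_rot: [[0.12, 0.993, 0.0], [0.993, -0.12, 0.0], [0.0, 0.0, -1.0]]
ft_force: [1.1, 0.6, -0.9]
opening: 0.0851
grasp_force: 0.0
```

send_rows([
  {"fingers": 1, "dx": -35, "dy": 0, "dz": 0, "wx": 0, "wy": 0, "wz": 0},
  {"fingers": 1, "dx": -50, "dy": 0, "dz": 0, "wx": 0, "wy": 0, "wz": 0},
  {"fingers": 1, "dx": -53, "dy": 0, "dz": 0, "wx": 0, "wy": 0, "wz": 0},
  {"fingers": 1, "dx": -53, "dy": 0, "dz": 0, "wx": 0, "wy": 0, "wz": 0},
  {"fingers": 1, "dx": -53, "dy": 0, "dz": 0, "wx": 0, "wy": 0, "wz": 0},
])

```text
t: 15.6
ee_pos: [0.4481, -0.3475, 0.2177]
tcp_rot: [[0.119, 0.993, -0.0], [0.993, -0.119, 0.001], [0.001, -0.0, -1.0]]
ft_force: [0.6, 0.2, 0.4]
opening: 0.0854
grasp_force: 0.0
```

```bash
python3 - <<'E'
from h import *
s=robot.observe();go(448,-349,80,-6.8)
c=snap('wrist','w5.png')
print(cen(c,[0,150,100],[8,255,255],.008,(200,80,320,170),s))
print('bc',blobs(c,[105,150,100],[125,255,255],150)[0])
E
```

```text
t 15.6 tcp [ 448.1 -347.5  217.7] yawY -6.8 open 0.085 F 0.0 q6 -0.65 -> d [-1.600e+00  1.000e-01  1.377e+02] w [-0.    -0.001 -0.   ] ft [0.6 0.2 0.4]
(array([ 455.3, -285.8,   70.8,   37.9,  173.2]), 2570)
bc [(np.int32(1351), array([255.4, 149.3]), array([219, 131,  71,  49], dtype=int32)), (np.int32(1379), array([252.3, 201. ]), array([233, 179,  40,  44], dtype=int32))]
```

send_rows([
  {"fingers": 1, "dx": -1, "dy": 0, "dz": 45, "wx": 0, "wy": 0, "wz": 0},
  {"fingers": 1, "dx": -1, "dy": 0, "dz": 85, "wx": 0, "wy": 0, "wz": 0},
  {"fingers": 1, "dx": -1, "dy": 0, "dz": 115, "wx": 0, "wy": 0, "wz": 0},
  {"fingers": 1, "dx": -1, "dy": 0, "dz": 132, "wx": 0, "wy": 0, "wz": 0},
  {"fingers": 1, "dx": -1, "dy": 0, "dz": 137, "wx": 0, "wy": 0, "wz": 0},
])

```text
t: 16.15
ee_pos: [0.4474, -0.3482, 0.0791]
tcp_rot: [[0.118, 0.993, -0.002], [0.993, -0.118, 0.002], [0.002, -0.002, -1.0]]
ft_force: [0.0, 0.4, 0.2]
opening: 0.0855
grasp_force: 0.0
```

send_rows([
  {"fingers": 0.5, "dx": 0, "dy": 0, "dz": 0, "wx": 0, "wy": 0, "wz": 0},
  {"fingers": 0.3, "dx": 0, "dy": 0, "dz": 0, "wx": 0, "wy": 0, "wz": 0},
  {"fingers": 0, "dx": 0, "dy": 0, "dz": 0, "wx": 0, "wy": 0, "wz": 0},
  {"fingers": 0, "dx": 0, "dy": 0, "dz": 0, "wx": 0, "wy": 0, "wz": 0},
  {"fingers": 0, "dx": 0, "dy": 0, "dz": 0, "wx": 0, "wy": 0, "wz": 0},
], force=60)

```text
t: 16.65
ee_pos: [0.4482, -0.3502, 0.0823]
tcp_rot: [[0.12, 0.993, 0.001], [0.993, -0.12, -0.001], [-0.001, 0.002, -1.0]]
ft_force: [-1.8, 1.8, 8.5]
opening: 0.0507
grasp_force: 61.0
```

send_rows([
  {"fingers": 0, "dx": 0, "dy": 0, "dz": -15, "wx": 0, "wy": 0, "wz": 0},
  {"fingers": 0, "dx": 0, "dy": 0, "dz": -50, "wx": 0, "wy": 0, "wz": 0},
  {"fingers": 0, "dx": 0, "dy": 0, "dz": -90, "wx": 0, "wy": 0, "wz": 0},
  {"fingers": 0, "dx": 15, "dy": 0, "dz": -115, "wx": 0, "wy": 0, "wz": 0},
  {"fingers": 0, "dx": 50, "dy": 0, "dz": -120, "wx": 0, "wy": 0, "wz": 0},
])

```text
t: 17.15
ee_pos: [0.4552, -0.3025, 0.2049]
tcp_rot: [[0.122, 0.993, 0.006], [0.993, -0.122, -0.005], [-0.004, 0.006, -1.0]]
ft_force: [1.8, 1.2, -3.4]
opening: 0.0506
grasp_force: 63.5
```

send_rows([
  {"fingers": 0, "dx": 40, "dy": 0, "dz": 0, "wx": 0, "wy": 0, "wz": 0},
  {"fingers": 0, "dx": 80, "dy": 0, "dz": 0, "wx": 0, "wy": 0, "wz": 0},
  {"fingers": 0, "dx": 120, "dy": 0, "dz": 0, "wx": 0, "wy": 0, "wz": 0},
  {"fingers": 0, "dx": 160, "dy": 0, "dz": 0, "wx": 0, "wy": 0, "wz": 0},
  {"fingers": 0, "dx": 200, "dy": 0, "dz": 0, "wx": 0, "wy": 0, "wz": 0},
])

```text
t: 17.65
ee_pos: [0.4778, -0.1001, 0.2017]
tcp_rot: [[0.12, 0.993, 0.001], [0.993, -0.12, -0.0], [-0.0, 0.002, -1.0]]
ft_force: [1.6, 0.1, -2.7]
opening: 0.0506
grasp_force: 63.5
```

send_rows([
  {"fingers": 0, "dx": 40, "dy": 0, "dz": 0, "wx": 0, "wy": 0, "wz": 0},
  {"fingers": 0, "dx": 80, "dy": 0, "dz": 0, "wx": 0, "wy": 0, "wz": 0},
  {"fingers": 0, "dx": 120, "dy": 0, "dz": 0, "wx": 0, "wy": 0, "wz": 0},
  {"fingers": 0, "dx": 160, "dy": 0, "dz": 0, "wx": 0, "wy": 0, "wz": 0},
  {"fingers": 0, "dx": 200, "dy": 0, "dz": 0, "wx": 0, "wy": 0, "wz": 0},
])

```text
t: 18.15
ee_pos: [0.5017, 0.0986, 0.2017]
tcp_rot: [[0.12, 0.993, 0.001], [0.993, -0.12, 0.0], [0.0, 0.001, -1.0]]
ft_force: [1.0, -0.2, -2.7]
opening: 0.0509
grasp_force: 63.5
```

send_rows([
  {"fingers": 0, "dx": 40, "dy": 0, "dz": 0, "wx": 0, "wy": 0, "wz": 0},
  {"fingers": 0, "dx": 70, "dy": 0, "dz": 0, "wx": 0, "wy": 0, "wz": 0},
  {"fingers": 0, "dx": 85, "dy": 0, "dz": 0, "wx": 0, "wy": 0, "wz": 0},
  {"fingers": 0, "dx": 89, "dy": 0, "dz": 0, "wx": 0, "wy": 0, "wz": 0},
  {"fingers": 0, "dx": 89, "dy": 0, "dz": 0, "wx": 0, "wy": 0, "wz": 0},
])

```text
t: 18.65
ee_pos: [0.5123, 0.185, 0.201]
tcp_rot: [[0.119, 0.993, 0.0], [0.993, -0.119, -0.0], [-0.0, 0.0, -1.0]]
ft_force: [1.1, -0.2, -2.6]
opening: 0.0505
grasp_force: 63.5
```

```bash
python3 - <<'E'
from h import *
go(512.4,186,79,-6.8)
E
```

```text
t 18.6 tcp [512.3 185.  201. ] yawY -6.8 open 0.051 F 63.5 q6 0.36 -> d [  1.  -0. 122.] w [ 0.     0.    -0.001] ft [ 1.1 -0.2 -2.6]
```

send_rows([
  {"fingers": 0, "dx": 0, "dy": 0, "dz": 40, "wx": 0, "wy": 0, "wz": 0},
  {"fingers": 0, "dx": 0, "dy": 0, "dz": 75, "wx": 0, "wy": 0, "wz": 0},
  {"fingers": 0, "dx": 0, "dy": 0, "dz": 103, "wx": 0, "wy": 0, "wz": 0},
  {"fingers": 0, "dx": 0, "dy": 0, "dz": 116, "wx": 0, "wy": 0, "wz": 0},
  {"fingers": 0, "dx": 0, "dy": 0, "dz": 120, "wx": 0, "wy": 0, "wz": 0},
])

```text
t: 19.15
ee_pos: [0.5119, 0.1842, 0.08]
tcp_rot: [[0.121, 0.993, -0.002], [0.993, -0.121, -0.001], [-0.001, -0.002, -1.0]]
ft_force: [0.1, 0.4, -2.4]
opening: 0.0506
grasp_force: 63.4
```

send_rows([
  {"fingers": 0, "dx": 0, "dy": 0, "dz": 1, "wx": 0, "wy": 0, "wz": 0},
  {"fingers": 0, "dx": 0, "dy": 0, "dz": 2, "wx": 0, "wy": 0, "wz": 0},
  {"fingers": 0, "dx": 0, "dy": 0, "dz": 3, "wx": 0, "wy": 0, "wz": 0},
  {"fingers": 0, "dx": 0, "dy": 0, "dz": 3.5, "wx": 0, "wy": 0, "wz": 0},
  {"fingers": 0, "dx": 0, "dy": 0, "dz": 3.5, "wx": 0, "wy": 0, "wz": 0},
])

```text
t: 19.65
ee_pos: [0.5128, 0.1855, 0.0782]
tcp_rot: [[0.12, 0.993, 0.002], [0.993, -0.12, 0.0], [0.001, 0.002, -1.0]]
ft_force: [-2.7, 0.4, 6.9]
opening: 0.0506
grasp_force: 64.4
```

send_rows([
  {"fingers": 0.75, "dx": 0, "dy": 0, "dz": 0, "wx": 0, "wy": 0, "wz": 0},
  {"fingers": 1, "dx": 0, "dy": 0, "dz": 0, "wx": 0, "wy": 0, "wz": 0},
  {"fingers": 1, "dx": 0, "dy": 0, "dz": 0, "wx": 0, "wy": 0, "wz": 0},
  {"fingers": 1, "dx": 0, "dy": 0, "dz": 0, "wx": 0, "wy": 0, "wz": 0},
])

```text
t: 20.05
ee_pos: [0.5124, 0.1853, 0.0773]
tcp_rot: [[0.12, 0.993, 0.0], [0.993, -0.12, 0.0], [0.0, 0.0, -1.0]]
ft_force: [-0.0, 0.9, -0.7]
opening: 0.085
grasp_force: 0.0
```

send_rows([
  {"fingers": 1, "dx": 0, "dy": 0, "dz": -20, "wx": 0, "wy": 0, "wz": 0},
  {"fingers": 1, "dx": 0, "dy": 0, "dz": -60, "wx": 0, "wy": 0, "wz": 0},
  {"fingers": 1, "dx": 0, "dy": 0, "dz": -100, "wx": 0, "wy": 0, "wz": 0},
  {"fingers": 1, "dx": -30, "dy": 0, "dz": -130, "wx": 0, "wy": 0, "wz": 0},
  {"fingers": 1, "dx": -70, "dy": 0, "dz": -150, "wx": 0, "wy": 0, "wz": 0},
])

```text
t: 20.55
ee_pos: [0.5046, 0.1161, 0.2295]
tcp_rot: [[0.117, 0.993, 0.003], [0.993, -0.117, 0.001], [0.001, 0.003, -1.0]]
ft_force: [0.6, -0.8, -0.7]
opening: 0.0853
grasp_force: 0.0
```

send_rows([
  {"fingers": 1, "dx": -45, "dy": 10, "dz": 0, "wx": 0, "wy": 0, "wz": 0},
  {"fingers": 1, "dx": -90, "dy": 20, "dz": 0, "wx": 0, "wy": 0, "wz": 0},
  {"fingers": 1, "dx": -135, "dy": 30, "dz": 0, "wx": 0, "wy": 0, "wz": 0},
  {"fingers": 1, "dx": -180, "dy": 40, "dz": 0, "wx": 0, "wy": 0, "wz": 0},
  {"fingers": 1, "dx": -225, "dy": 50, "dz": 0, "wx": 0, "wy": 0, "wz": 0},
])

```text
t: 21.05
ee_pos: [0.5265, -0.1155, 0.2273]
tcp_rot: [[0.12, 0.993, 0.0], [0.993, -0.12, 0.0], [0.0, 0.0, -1.0]]
ft_force: [0.6, 0.8, -0.4]
opening: 0.0853
grasp_force: 0.0
```

send_rows([
  {"fingers": 1, "dx": -45, "dy": 10, "dz": 0, "wx": 0, "wy": 0, "wz": 0},
  {"fingers": 1, "dx": -90, "dy": 20, "dz": 0, "wx": 0, "wy": 0, "wz": 0},
  {"fingers": 1, "dx": -135, "dy": 30, "dz": 0, "wx": 0, "wy": 0, "wz": 0},
  {"fingers": 1, "dx": -170, "dy": 40, "dz": 0, "wx": 0, "wy": 0, "wz": 0},
  {"fingers": 1, "dx": -175, "dy": 41, "dz": 0, "wx": 0, "wy": 0, "wz": -0.058},
])

```text
t: 21.55
ee_pos: [0.5466, -0.2964, 0.2269]
tcp_rot: [[0.065, 0.998, 0.001], [0.998, -0.065, -0.001], [-0.001, 0.001, -1.0]]
ft_force: [1.1, 0.0, -1.1]
opening: 0.0856
grasp_force: 0.0
```

send_rows([
  {"fingers": 1, "dx": 0, "dy": 0, "dz": 0, "wx": 0, "wy": 0, "wz": 0},
  {"fingers": 1, "dx": 0, "dy": 0, "dz": 0, "wx": 0, "wy": 0, "wz": 0},
])

```text
t: 21.75
ee_pos: [0.5462, -0.2917, 0.227]
tcp_rot: [[0.063, 0.998, -0.001], [0.998, -0.063, 0.001], [0.0, -0.001, -1.0]]
ft_force: [0.2, 0.0, 0.4]
opening: 0.0852
grasp_force: 0.0
```

```bash
python3 - <<'E'
from h import *
s=robot.observe();go(547.2,-292.3,36,-3.5)
c=snap('wrist','w6.png');t=snap('top','t6.png')
print('bat',cen(c,[0,150,120],[8,255,255],.056,(220,120,340,290),s), blobs(c,[0,150,100],[8,255,255],200)[0])
print('bat top',cen(t,[0,150,120],[8,255,255],.056,(318,178,368,206)))
for n,lo,hi,box in(('yd',[20,150,100],[35,255,255],(285,205,325,245)),('rd',[0,150,100],[8,255,255],(318,208,350,245)),('bd',[105,150,80],[125,255,255],(346,212,385,250))):print(n,cen(t,lo,hi,.008,box))
print('cradle',cen(t,[8,180,120],[20,255,255],.014,(200,170,265,225)))
E
```

```text
t 21.8 tcp [ 546.2 -291.7  227. ] yawY -3.6 open 0.085 F 0.0 q6 -0.52 -> d [ -0.6   1.2 191. ] w [-0.001 -0.    -0.002] ft [0.2 0.  0.4]
bat (array([ 547.2, -292.5,   95.4,   42.7,   86.4]), 4254) [(np.int32(3622), array([165.6, 143.9]), array([131, 111,  71,  68], dtype=int32)), (np.int32(4295), array([254.4, 170.4]), array([231, 119,  49, 106], dtype=int32))]
bat top (array([ 547.4, -285.1,   84.2,   40.7,   85.9]), 117)
yd (array([ 475. , -178. ,   71.2,   43.7,  146.3]), 341)Traceback (most recent call last):
  File "<stdin>", line 6, in <module>
  File "h.py", line 31, in cen
    h=cv2.convexHull(np.stack([us,vs],1).astype(np.float32))[:,0]
      ~~~~~~~~~~~~~~~~~~~~~~~~~~~~~~~~~~~~~~~~~~~~~~~~~~~~~~^^^^^
TypeError: 'NoneType' object is not subscriptable
```

View pics/t6.png

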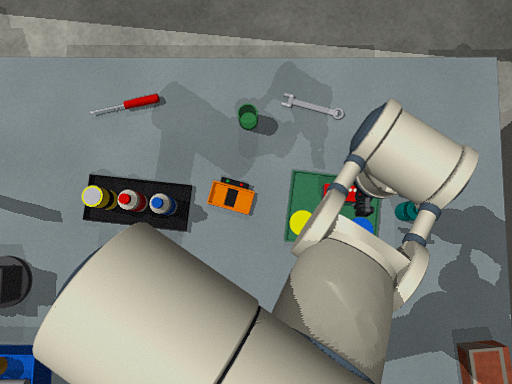

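The tin (97,197), red (130,200) and blue (162,204) stand in the side tray and the battery is untouched. Descend on the battery.

send_rows([
  {"fingers": 1, "dx": -0.5, "dy": 1, "dz": 48, "wx": 0, "wy": 0, "wz": 0},
  {"fingers": 1, "dx": -0.5, "dy": 1, "dz": 96, "wx": 0, "wy": 0, "wz": 0},
  {"fingers": 1, "dx": -0.5, "dy": 1, "dz": 138, "wx": 0, "wy": 0, "wz": 0},
  {"fingers": 1, "dx": -0.5, "dy": 1, "dz": 168, "wx": 0, "wy": 0, "wz": 0},
  {"fingers": 1, "dx": -0.5, "dy": 1, "dz": 182, "wx": 0, "wy": 0, "wz": 0},
])

```text
t: 22.35
ee_pos: [0.5463, -0.2912, 0.0428]
tcp_rot: [[0.062, 0.998, -0.003], [0.998, -0.062, 0.002], [0.002, -0.003, -1.0]]
ft_force: [0.9, -0.4, 0.3]
opening: 0.0851
grasp_force: 0.0
```

send_rows([
  {"fingers": 1, "dx": 0, "dy": 0, "dz": 9, "wx": 0, "wy": 0, "wz": 0},
  {"fingers": 0.5, "dx": 0, "dy": 0, "dz": 9, "wx": 0, "wy": 0, "wz": 0},
  {"fingers": 0.3, "dx": 0, "dy": 0, "dz": 9, "wx": 0, "wy": 0, "wz": 0},
  {"fingers": 0, "dx": 0, "dy": 0, "dz": 9, "wx": 0, "wy": 0, "wz": 0},
  {"fingers": 0, "dx": 0, "dy": 0, "dz": 9, "wx": 0, "wy": 0, "wz": 0},
], force=80)

```text
t: 22.85
ee_pos: [0.548, -0.2932, 0.0379]
tcp_rot: [[0.062, 0.998, 0.002], [0.998, -0.062, -0.001], [-0.001, 0.002, -1.0]]
ft_force: [-0.8, 0.7, 11.2]
opening: 0.0418
grasp_force: 81.9
```

send_rows([
  {"fingers": 0, "dx": 0, "dy": 0, "dz": 0, "wx": 0, "wy": 0, "wz": 0},
  {"fingers": 0, "dx": 0, "dy": 0, "dz": 0, "wx": 0, "wy": 0, "wz": 0},
])

```text
t: 23.05
ee_pos: [0.548, -0.2932, 0.0379]
tcp_rot: [[0.062, 0.998, 0.002], [0.998, -0.062, -0.001], [-0.001, 0.002, -1.0]]
ft_force: [-1.4, 2.1, 9.7]
opening: 0.0422
grasp_force: 81.8
```

send_rows([
  {"fingers": 0, "dx": 0, "dy": 0, "dz": -15, "wx": 0, "wy": 0, "wz": 0},
  {"fingers": 0, "dx": 0, "dy": 0, "dz": -50, "wx": 0, "wy": 0, "wz": 0},
  {"fingers": 0, "dx": 10, "dy": 0, "dz": -80, "wx": 0, "wy": 0, "wz": 0.02},
  {"fingers": 0, "dx": 40, "dy": -5, "dz": -90, "wx": 0, "wy": 0, "wz": 0.06},
  {"fingers": 0, "dx": 80, "dy": -9, "dz": -90, "wx": 0, "wy": 0, "wz": 0.1},
])

```text
t: 23.55
ee_pos: [0.5443, -0.2133, 0.1294]
tcp_rot: [[0.165, 0.986, 0.004], [0.986, -0.165, -0.002], [-0.002, 0.005, -1.0]]
ft_force: [1.7, 0.1, -6.6]
opening: 0.0421
grasp_force: 83.5
```

```bash
python3 -c "
from h import *
go(537.5,10.3,125,-14.9)"
```

```text
t 23.6 tcp [ 544.3 -213.3  129.4] yawY -9.5 open 0.042 F 83.5 q6 -0.31 -> d [219.4 -43.6   3.9] w [0.005 0.001 0.094] ft [ 1.7  0.1 -6.6]
```

send_rows([
  {"fingers": 0, "dx": 40, "dy": -8, "dz": 0, "wx": 0, "wy": 0, "wz": 0.02},
  {"fingers": 0, "dx": 80, "dy": -16, "dz": 0, "wx": 0, "wy": 0, "wz": 0.04},
  {"fingers": 0, "dx": 120, "dy": -24, "dz": 0, "wx": 0, "wy": 0, "wz": 0.06},
  {"fingers": 0, "dx": 160, "dy": -32, "dz": 0, "wx": 0, "wy": 0, "wz": 0.08},
  {"fingers": 0, "dx": 195, "dy": -39, "dz": 0, "wx": 0, "wy": 0, "wz": 0.094},
])

```text
t: 24.05
ee_pos: [0.536, -0.0118, 0.1275]
tcp_rot: [[0.254, 0.967, 0.001], [0.967, -0.254, 0.0], [0.0, 0.001, -1.0]]
ft_force: [0.1, -0.5, -6.5]
opening: 0.0417
grasp_force: 83.4
```

send_rows([
  {"fingers": 0, "dx": 20, "dy": -4, "dz": 0, "wx": 0, "wy": 0, "wz": 0},
  {"fingers": 0, "dx": 24, "dy": -4, "dz": 0, "wx": 0, "wy": 0, "wz": 0},
  {"fingers": 0, "dx": 24, "dy": -4, "dz": 0, "wx": 0, "wy": 0, "wz": 0},
])

```text
t: 24.35
ee_pos: [0.5388, 0.011, 0.1271]
tcp_rot: [[0.252, 0.968, 0.001], [0.968, -0.252, -0.0], [0.0, 0.001, -1.0]]
ft_force: [-0.7, -0.7, -5.6]
opening: 0.0422
grasp_force: 83.3
```

```bash
python3 - <<'E'
from h import *
s=robot.observe();go(537.5,10.3,36,-14.9)
c=snap('wrist','w7.png')
print('bat',cen(c,[0,150,120],[8,255,255],.056+.087,(180,100,340,320),s))
print('cradle',cen(c,[8,180,120],[18,255,255],.014,(120,40,400,330),s))
E
```

```text
t 24.4 tcp [538.8  11.  127.1] yawY -14.6 open 0.042 F 83.3 q6 0.16 -> d [-1.  -1.1 91.1] w [ 0.001 -0.     0.005] ft [-0.7 -0.7 -5.6]
bat (array([543.4,  28.5,  63.6,  43.3,  75.3]), 16990)
cradle (array([552.4,  58.3,  61.7,  21.1, 164.7]), 2406)
```

View pics/w7.png

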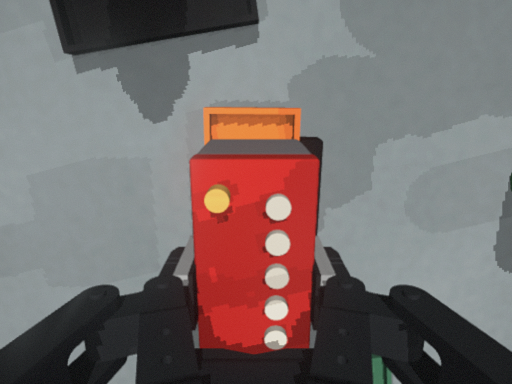

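```bash
python3 - <<'E'
from h import *
s=robot.observe();c=snap('wrist')
m=cv2.inRange(cv2.cvtColor(c['pixels'],cv2.COLOR_RGB2HSV),np.array([6,150,60]),np.array([20,255,255]));m[150:]=0
v,u=np.nonzero(m);print(u.min(),u.max(),v.min(),v.max())
e=[onz(c,(uu,vv),.014,s)*1000 for uu,vv in((203.5,108),(301,108.5))];print(np.round(e,1),np.linalg.norm(e[0]-e[1]))
k=np.mean(e,0)[:2];a=np.radians(75.1);print('centre',k-60.5*np.array([np.cos(a),np.sin(a)]),'yaw',np.degrees(np.arctan2(*(e[1]-e[0])[1::-1])))
E
```

```text
204 300 106 143
[[520.6  76.5  14. ]
 [585.2  59.3  14. ]] 66.8055317366812
centre [537.32494139   9.42181384] yaw -14.937764601019454
```

Cradle centre is (537.3, 9.4) from the wrist and (537.5, 10.3) from the top camera. The battery needs a shift of about −2 mm in x and −1 mm in y (tool axes), then down.

send_rows([
  {"fingers": 0, "dx": -2, "dy": -1, "dz": 20, "wx": 0, "wy": 0, "wz": 0.005},
  {"fingers": 0, "dx": -2, "dy": -1, "dz": 45, "wx": 0, "wy": 0, "wz": 0.005},
  {"fingers": 0, "dx": -2, "dy": -1, "dz": 65, "wx": 0, "wy": 0, "wz": 0.005},
  {"fingers": 0, "dx": -2, "dy": -1, "dz": 78, "wx": 0, "wy": 0, "wz": 0.005},
  {"fingers": 0, "dx": -2, "dy": -1, "dz": 84, "wx": 0, "wy": 0, "wz": 0.005},
])

```text
t: 24.95
ee_pos: [0.5368, 0.0082, 0.0414]
tcp_rot: [[0.259, 0.966, -0.001], [0.966, -0.259, 0.0], [-0.0, -0.001, -1.0]]
ft_force: [-0.8, -0.6, -6.3]
opening: 0.0418
grasp_force: 83.1
```

send_rows([
  {"fingers": 0, "dx": 0, "dy": 0, "dz": 1, "wx": 0, "wy": 0, "wz": 0},
  {"fingers": 0, "dx": 0, "dy": 0, "dz": 2, "wx": 0, "wy": 0, "wz": 0},
  {"fingers": 0, "dx": 0, "dy": 0, "dz": 3, "wx": 0, "wy": 0, "wz": 0},
  {"fingers": 0, "dx": 0, "dy": 0, "dz": 4, "wx": 0, "wy": 0, "wz": 0},
  {"fingers": 0, "dx": 0, "dy": 0, "dz": 4, "wx": 0, "wy": 0, "wz": 0},
])

```text
t: 25.45
ee_pos: [0.5372, 0.0089, 0.0385]
tcp_rot: [[0.258, 0.966, 0.0], [0.966, -0.258, -0.0], [0.0, 0.0, -1.0]]
ft_force: [0.0, -0.1, -5.4]
opening: 0.0418
grasp_force: 83.1
```

send_rows([
  {"fingers": 0, "dx": 0, "dy": 0, "dz": 1, "wx": 0, "wy": 0, "wz": 0},
  {"fingers": 0, "dx": 0, "dy": 0, "dz": 1.5, "wx": 0, "wy": 0, "wz": 0},
  {"fingers": 0, "dx": 0, "dy": 0, "dz": 1.5, "wx": 0, "wy": 0, "wz": 0},
])

```text
t: 25.75
ee_pos: [0.5372, 0.0089, 0.0379]
tcp_rot: [[0.258, 0.966, 0.001], [0.966, -0.258, -0.0], [0.0, 0.001, -1.0]]
ft_force: [-5.2, 0.4, 19.0]
opening: 0.042
grasp_force: 86.4
```

send_rows([
  {"fingers": 0.75, "dx": 0, "dy": 0, "dz": -0.5, "wx": 0, "wy": 0, "wz": 0},
  {"fingers": 1, "dx": 0, "dy": 0, "dz": -0.5, "wx": 0, "wy": 0, "wz": 0},
  {"fingers": 1, "dx": 0, "dy": 0, "dz": -0.5, "wx": 0, "wy": 0, "wz": 0},
  {"fingers": 1, "dx": 0, "dy": 0, "dz": -0.5, "wx": 0, "wy": 0, "wz": 0},
  {"fingers": 1, "dx": 0, "dy": 0, "dz": -0.5, "wx": 0, "wy": 0, "wz": 0},
])

```text
t: 26.25
ee_pos: [0.5371, 0.0089, 0.0372]
tcp_rot: [[0.258, 0.966, -0.0], [0.966, -0.258, 0.0], [0.0, -0.0, -1.0]]
ft_force: [0.2, -0.3, 0.3]
opening: 0.0852
grasp_force: 0.0
```

send_rows([
  {"fingers": 1, "dx": 0, "dy": 0, "dz": -20, "wx": 0, "wy": 0, "wz": 0},
  {"fingers": 1, "dx": 0, "dy": 0, "dz": -60, "wx": 0, "wy": 0, "wz": 0},
  {"fingers": 1, "dx": 0, "dy": 0, "dz": -105, "wx": 0, "wy": 0, "wz": 0},
  {"fingers": 1, "dx": 0, "dy": 0, "dz": -150, "wx": 0, "wy": 0, "wz": 0},
  {"fingers": 1, "dx": 0, "dy": 0, "dz": -185, "wx": 0, "wy": 0, "wz": 0},
])

```text
t: 26.75
ee_pos: [0.5372, 0.0089, 0.2249]
tcp_rot: [[0.258, 0.966, 0.002], [0.966, -0.258, -0.0], [0.0, 0.002, -1.0]]
ft_force: [0.1, -0.6, -0.0]
opening: 0.0854
grasp_force: 0.0
```

send_rows([
  {"fingers": 1, "dx": 40, "dy": -17, "dz": 0, "wx": 0, "wy": 0, "wz": -0.04},
  {"fingers": 1, "dx": 80, "dy": -34, "dz": 0, "wx": 0, "wy": 0, "wz": -0.08},
  {"fingers": 1, "dx": 120, "dy": -51, "dz": 0, "wx": 0, "wy": 0, "wz": -0.12},
  {"fingers": 1, "dx": 155, "dy": -65, "dz": 0, "wx": 0, "wy": 0, "wz": -0.14},
  {"fingers": 1, "dx": 164, "dy": -69, "dz": 0, "wx": 0, "wy": 0, "wz": -0.14},
])

```text
t: 27.25
ee_pos: [0.5119, 0.1883, 0.2222]
tcp_rot: [[0.117, 0.993, -0.0], [0.993, -0.117, 0.001], [0.001, -0.0, -1.0]]
ft_force: [0.6, -0.4, -0.5]
opening: 0.0851
grasp_force: 0.0
```

send_rows([
  {"fingers": 1, "dx": 0, "dy": 0, "dz": 0, "wx": 0, "wy": 0, "wz": 0},
  {"fingers": 1, "dx": 0, "dy": 0, "dz": 0, "wx": 0, "wy": 0, "wz": 0},
])

```text
t: 27.45
ee_pos: [0.5127, 0.1844, 0.2221]
tcp_rot: [[0.121, 0.993, -0.0], [0.993, -0.121, -0.0], [-0.0, -0.0, -1.0]]
ft_force: [0.3, 0.1, 0.8]
opening: 0.0853
grasp_force: 0.0
```

```bash
python3 - <<'E'
from h import *
s=robot.observe();go(512.4,185.3,79,-6.8)
c=snap('wrist','w8.png');t=snap('top','t8.png')
print('bc',blobs(c,[105,150,100],[125,255,255],150)[0])
for n,lo,hi,box in(('yd',[22,150,100],[35,255,255],(280,200,325,245)),('rd',[0,150,80],[8,255,255],(318,208,350,245)),('bd',[105,150,80],[125,255,255],(346,212,385,250))):
    try: print(n,cen(t,lo,hi,.008,box))
    except Exception as e: print(n,'none')
for n,lo,hi,z,box in(('bat',[0,150,120],[5,255,255],.056,(205,175,260,220)),('cr',[8,180,120],[20,255,255],.014,(200,170,265,225))):
    try: print(n,cen(t,lo,hi,z,box))
    except Exception as e: print(n,'none')
E
```

```text
t 27.4 tcp [512.7 184.4 222.1] yawY -6.9 open 0.085 F 0.0 q6 0.36 -> d [  0.9  -0.4 143.1] w [-0.     0.    -0.002] ft [0.3 0.1 0.8]
bc [(np.int32(1279), array([251.5, 192.1]), array([233, 171,  39,  42], dtype=int32))]
yd (array([ 467.9, -190.7,   71.1,   70.2,  135.3]), 539)
rd (array([ 458.2, -268.8,   69.7,   69.1,   44.9]), 497)
bd (array([ 449.9, -347.9,   69.2,   68.7,  179.2]), 534)
bat (array([537.8,  10.1,  95.2,  41.7,  75.2]), 396)
cr (array([537.7,  10.7, 120.4,  67.7,  74.7]), 398)
```

View pics/t8.png

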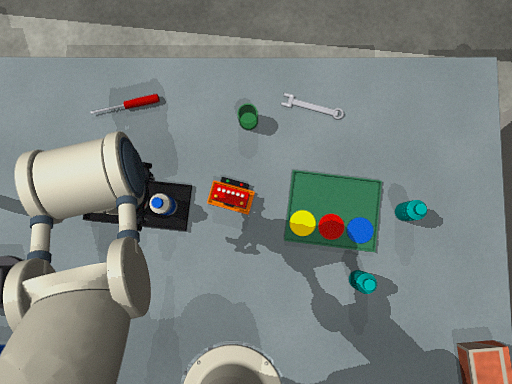

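The battery sits in the cradle within 1 mm: battery (537.8, 10.1), cradle (537.7, 10.7). The discs are in clear view at (302,223), (331,227) and (360,230). Pick blue.

send_rows([
  {"fingers": 1, "dx": 1, "dy": 0, "dz": 45, "wx": 0, "wy": 0, "wz": 0},
  {"fingers": 1, "dx": 1, "dy": 0, "dz": 88, "wx": 0, "wy": 0, "wz": 0},
  {"fingers": 1, "dx": 1, "dy": 0, "dz": 120, "wx": 0, "wy": 0, "wz": 0},
  {"fingers": 1, "dx": 1, "dy": 0, "dz": 138, "wx": 0, "wy": 0, "wz": 0},
  {"fingers": 1, "dx": 1, "dy": 0, "dz": 144, "wx": 0, "wy": 0, "wz": 0},
])

```text
t: 28.05
ee_pos: [0.5121, 0.1848, 0.0764]
tcp_rot: [[0.122, 0.992, -0.003], [0.992, -0.122, -0.001], [-0.001, -0.003, -1.0]]
ft_force: [-1.1, 0.1, 0.1]
opening: 0.0856
grasp_force: 0.0
```

send_rows([
  {"fingers": 0.5, "dx": 0, "dy": 0, "dz": 0, "wx": 0, "wy": 0, "wz": 0},
  {"fingers": 0.3, "dx": 0, "dy": 0, "dz": 0, "wx": 0, "wy": 0, "wz": 0},
  {"fingers": 0, "dx": 0, "dy": 0, "dz": 0, "wx": 0, "wy": 0, "wz": 0},
  {"fingers": 0, "dx": 0, "dy": 0, "dz": 0, "wx": 0, "wy": 0, "wz": 0},
  {"fingers": 0, "dx": 0, "dy": 0, "dz": 0, "wx": 0, "wy": 0, "wz": 0},
], force=60)

```text
t: 28.55
ee_pos: [0.5133, 0.1862, 0.0797]
tcp_rot: [[0.121, 0.993, 0.002], [0.993, -0.121, 0.0], [0.001, 0.002, -1.0]]
ft_force: [-2.2, -1.4, 6.7]
opening: 0.0505
grasp_force: 61.0
```

send_rows([
  {"fingers": 0, "dx": 0, "dy": 0, "dz": -15, "wx": 0, "wy": 0, "wz": 0},
  {"fingers": 0, "dx": 0, "dy": 0, "dz": -50, "wx": 0, "wy": 0, "wz": 0},
  {"fingers": 0, "dx": 0, "dy": 0, "dz": -90, "wx": 0, "wy": 0, "wz": 0},
  {"fingers": 0, "dx": -15, "dy": 0, "dz": -115, "wx": 0, "wy": 0, "wz": 0},
  {"fingers": 0, "dx": -50, "dy": 0, "dz": -120, "wx": 0, "wy": 0, "wz": 0},
])

```text
t: 29.05
ee_pos: [0.5086, 0.1377, 0.2023]
tcp_rot: [[0.118, 0.993, 0.007], [0.993, -0.118, 0.002], [0.002, 0.007, -1.0]]
ft_force: [0.9, -0.3, -4.3]
opening: 0.0504
grasp_force: 63.5
```

send_rows([
  {"fingers": 0, "dx": -40, "dy": 0, "dz": 0, "wx": 0, "wy": 0, "wz": 0},
  {"fingers": 0, "dx": -80, "dy": 0, "dz": 0, "wx": 0, "wy": 0, "wz": 0},
  {"fingers": 0, "dx": -120, "dy": 0, "dz": 0, "wx": 0, "wy": 0, "wz": 0},
  {"fingers": 0, "dx": -160, "dy": 0, "dz": 0, "wx": 0, "wy": 0, "wz": 0},
  {"fingers": 0, "dx": -200, "dy": 0, "dz": 0, "wx": 0, "wy": 0, "wz": 0},
])

```text
t: 29.55
ee_pos: [0.4824, -0.0637, 0.1993]
tcp_rot: [[0.121, 0.993, 0.002], [0.993, -0.121, -0.0], [-0.0, 0.002, -1.0]]
ft_force: [0.3, -0.4, -3.5]
opening: 0.0509
grasp_force: 63.5
```

send_rows([
  {"fingers": 0, "dx": -40, "dy": 0, "dz": 0, "wx": 0, "wy": 0, "wz": 0},
  {"fingers": 0, "dx": -80, "dy": 0, "dz": 0, "wx": 0, "wy": 0, "wz": 0},
  {"fingers": 0, "dx": -120, "dy": 0, "dz": 0, "wx": 0, "wy": 0, "wz": 0},
  {"fingers": 0, "dx": -160, "dy": 0, "dz": 0, "wx": 0, "wy": 0, "wz": 0},
  {"fingers": 0, "dx": -200, "dy": 1, "dz": 0, "wx": 0, "wy": 0, "wz": 0},
])

```text
t: 30.05
ee_pos: [0.459, -0.2625, 0.1993]
tcp_rot: [[0.121, 0.993, 0.001], [0.993, -0.121, -0.001], [-0.001, 0.001, -1.0]]
ft_force: [0.2, -0.2, -3.4]
opening: 0.0506
grasp_force: 63.5
```

send_rows([
  {"fingers": 0, "dx": -40, "dy": 0, "dz": 0, "wx": 0, "wy": 0, "wz": 0},
  {"fingers": 0, "dx": -70, "dy": 0, "dz": 0, "wx": 0, "wy": 0, "wz": 0},
  {"fingers": 0, "dx": -85, "dy": 0, "dz": 0, "wx": 0, "wy": 0, "wz": 0},
  {"fingers": 0, "dx": -88, "dy": 0, "dz": 0, "wx": 0, "wy": 0, "wz": 0},
  {"fingers": 0, "dx": -88, "dy": 0, "dz": 0, "wx": 0, "wy": 0, "wz": 0},
])

```text
t: 30.55
ee_pos: [0.4488, -0.3476, 0.1986]
tcp_rot: [[0.121, 0.993, 0.0], [0.993, -0.121, 0.0], [0.0, 0.0, -1.0]]
ft_force: [-0.3, 0.4, -3.2]
opening: 0.0505
grasp_force: 63.5
```

```bash
python3 - <<'E'
from h import *
s=robot.observe();go(448.8,-348.5,84,-6.8)
c=snap('wrist','w9.png')
print('blue',blobs(c,[105,150,80],[125,255,255],150)[0])
print('rd',cen(c,[0,150,100],[8,255,255],.008,(200,30,320,130),s))
print('yd',cen(c,[22,150,100],[35,255,255],.008,(200,0,320,80),s))
E
```

```text
t 30.6 tcp [ 448.8 -347.6  198.6] yawY -7.0 open 0.051 F 63.5 q6 -0.64 -> d [-9.000e-01  1.000e-01  1.146e+02] w [ 0.    -0.    -0.003] ft [-0.3  0.4 -3.2]
blue [(np.int32(2350), array([254., 155.]), array([216, 132,  75,  53], dtype=int32)), (np.int32(2238), array([251.9, 194.1]), array([200, 173, 109,  60], dtype=int32)), (np.int32(5298), array([257.3, 320.4]), array([209, 279,  97,  75], dtype=int32))]
rd (array([ 457.3, -269.7,   71.3,   70.4,   83. ]), 5363)
yd (array([ 463.5, -215.3,   65.3,   22.4,  173. ]), 1676)
```

send_rows([
  {"fingers": 0, "dx": -1, "dy": 0, "dz": 38, "wx": 0, "wy": 0, "wz": 0},
  {"fingers": 0, "dx": -1, "dy": 0, "dz": 72, "wx": 0, "wy": 0, "wz": 0},
  {"fingers": 0, "dx": -1, "dy": 0, "dz": 98, "wx": 0, "wy": 0, "wz": 0},
  {"fingers": 0, "dx": -1, "dy": 0, "dz": 109, "wx": 0, "wy": 0, "wz": 0},
  {"fingers": 0, "dx": -1, "dy": 0, "dz": 112, "wx": 0, "wy": 0, "wz": 0},
])

```text
t: 31.1
ee_pos: [0.4487, -0.3479, 0.0856]
tcp_rot: [[0.12, 0.993, -0.001], [0.993, -0.12, 0.001], [0.001, -0.001, -1.0]]
ft_force: [0.2, 0.2, -2.4]
opening: 0.0506
grasp_force: 63.4
```

send_rows([
  {"fingers": 0, "dx": 0, "dy": 0, "dz": 1, "wx": 0, "wy": 0, "wz": 0},
  {"fingers": 0, "dx": 0, "dy": 0, "dz": 2, "wx": 0, "wy": 0, "wz": 0},
  {"fingers": 0, "dx": 0, "dy": 0, "dz": 3, "wx": 0, "wy": 0, "wz": 0},
  {"fingers": 0, "dx": 0, "dy": 0, "dz": 3.5, "wx": 0, "wy": 0, "wz": 0},
  {"fingers": 0, "dx": 0, "dy": 0, "dz": 3.5, "wx": 0, "wy": 0, "wz": 0},
])

```text
t: 31.6
ee_pos: [0.4491, -0.3495, 0.0837]
tcp_rot: [[0.121, 0.993, 0.001], [0.993, -0.121, -0.001], [-0.001, 0.001, -1.0]]
ft_force: [-1.3, 0.9, 6.4]
opening: 0.0505
grasp_force: 64.3
```

send_rows([
  {"fingers": 0.75, "dx": 0, "dy": 0, "dz": 0, "wx": 0, "wy": 0, "wz": 0},
  {"fingers": 1, "dx": 0, "dy": 0, "dz": 0, "wx": 0, "wy": 0, "wz": 0},
  {"fingers": 1, "dx": 0, "dy": 0, "dz": 0, "wx": 0, "wy": 0, "wz": 0},
  {"fingers": 1, "dx": 0, "dy": 0, "dz": 0, "wx": 0, "wy": 0, "wz": 0},
])

```text
t: 32.0
ee_pos: [0.4488, -0.3491, 0.0828]
tcp_rot: [[0.121, 0.993, 0.0], [0.993, -0.121, -0.0], [-0.0, 0.0, -1.0]]
ft_force: [-0.6, 0.8, -0.4]
opening: 0.0852
grasp_force: 0.0
```

send_rows([
  {"fingers": 1, "dx": 0, "dy": 0, "dz": -20, "wx": 0, "wy": 0, "wz": 0},
  {"fingers": 1, "dx": 0, "dy": 0, "dz": -60, "wx": 0, "wy": 0, "wz": 0},
  {"fingers": 1, "dx": 0, "dy": 0, "dz": -100, "wx": 0, "wy": 0, "wz": 0},
  {"fingers": 1, "dx": 30, "dy": 0, "dz": -130, "wx": 0, "wy": 0, "wz": 0},
  {"fingers": 1, "dx": 73, "dy": 0, "dz": -140, "wx": 0, "wy": 0, "wz": 0},
])

```text
t: 32.5
ee_pos: [0.4586, -0.278, 0.2258]
tcp_rot: [[0.123, 0.992, 0.004], [0.992, -0.123, -0.003], [-0.003, 0.004, -1.0]]
ft_force: [0.9, 1.1, -0.0]
opening: 0.0854
grasp_force: 0.0
```

send_rows([
  {"fingers": 1, "dx": 50, "dy": 0, "dz": 0, "wx": 0, "wy": 0, "wz": 0},
  {"fingers": 1, "dx": 100, "dy": 0, "dz": 0, "wx": 0, "wy": 0, "wz": 0},
  {"fingers": 1, "dx": 150, "dy": -1, "dz": 0, "wx": 0, "wy": 0, "wz": 0},
  {"fingers": 1, "dx": 200, "dy": -1, "dz": 0, "wx": 0, "wy": 0, "wz": 0},
  {"fingers": 1, "dx": 250, "dy": -1, "dz": 0, "wx": 0, "wy": 0, "wz": 0},
])

```text
t: 33.0
ee_pos: [0.4866, -0.0264, 0.2229]
tcp_rot: [[0.121, 0.993, 0.0], [0.993, -0.121, -0.0], [0.0, 0.0, -1.0]]
ft_force: [1.2, 0.0, 0.6]
opening: 0.0855
grasp_force: 0.0
```

send_rows([
  {"fingers": 1, "dx": 50, "dy": 0, "dz": 0, "wx": 0, "wy": 0, "wz": 0},
  {"fingers": 1, "dx": 100, "dy": 0, "dz": 0, "wx": 0, "wy": 0, "wz": 0},
  {"fingers": 1, "dx": 150, "dy": -1, "dz": 0, "wx": 0, "wy": 0, "wz": 0},
  {"fingers": 1, "dx": 200, "dy": -1, "dz": 0, "wx": 0, "wy": 0, "wz": 0},
  {"fingers": 1, "dx": 250, "dy": -2, "dz": 0, "wx": 0, "wy": 0, "wz": 0},
])

```text
t: 33.5
ee_pos: [0.5148, 0.2223, 0.2228]
tcp_rot: [[0.121, 0.993, 0.0], [0.993, -0.121, 0.0], [0.0, 0.0, -1.0]]
ft_force: [0.3, -1.5, 0.3]
opening: 0.0853
grasp_force: 0.0
```

send_rows([
  {"fingers": 1, "dx": 35, "dy": 0, "dz": 0, "wx": 0, "wy": 0, "wz": 0},
  {"fingers": 1, "dx": 48, "dy": 0, "dz": 0, "wx": 0, "wy": 0, "wz": 0},
  {"fingers": 1, "dx": 50, "dy": 0, "dz": 0, "wx": 0, "wy": 0, "wz": 0},
  {"fingers": 1, "dx": 50, "dy": 0, "dz": 0, "wx": 0, "wy": 0, "wz": 0},
  {"fingers": 1, "dx": 50, "dy": 0, "dz": 0, "wx": 0, "wy": 0, "wz": 0},
])

```text
t: 34.0
ee_pos: [0.5209, 0.2684, 0.2227]
tcp_rot: [[0.122, 0.993, -0.0], [0.993, -0.122, -0.0], [-0.0, -0.0, -1.0]]
ft_force: [0.3, 0.4, 0.2]
opening: 0.0855
grasp_force: 0.0
```

```bash
python3 - <<'E'
from h import *
s=robot.observe();go(520.6,270,77,-6.8)
c=snap('wrist','w10.png');print('red',blobs(c,[0,150,120],[8,255,255],150)[0])
E
```

```text
t 34.0 tcp [520.9 268.4 222.7] yawY -7.0 open 0.086 F 0.0 q6 0.50 -> d [  1.6  -0.5 145.7] w [-0.     0.    -0.003] ft [0.3 0.4 0.2]
red [(np.int32(1300), array([253.7, 192.4]), array([235, 171,  39,  43], dtype=int32))]
```

send_rows([
  {"fingers": 1, "dx": 1, "dy": 0, "dz": 45, "wx": 0, "wy": 0, "wz": 0},
  {"fingers": 1, "dx": 1, "dy": 0, "dz": 88, "wx": 0, "wy": 0, "wz": 0},
  {"fingers": 1, "dx": 1, "dy": 0, "dz": 120, "wx": 0, "wy": 0, "wz": 0},
  {"fingers": 1, "dx": 1, "dy": 0, "dz": 138, "wx": 0, "wy": 0, "wz": 0},
  {"fingers": 1, "dx": 1, "dy": 0, "dz": 145, "wx": 0, "wy": 0, "wz": 0},
])

```text
t: 34.55
ee_pos: [0.5203, 0.2693, 0.0761]
tcp_rot: [[0.122, 0.993, -0.003], [0.993, -0.122, -0.001], [-0.001, -0.003, -1.0]]
ft_force: [0.5, 0.5, 0.5]
opening: 0.0854
grasp_force: 0.0
```

send_rows([
  {"fingers": 0.5, "dx": 0, "dy": 0, "dz": 0, "wx": 0, "wy": 0, "wz": 0},
  {"fingers": 0.3, "dx": 0, "dy": 0, "dz": 0, "wx": 0, "wy": 0, "wz": 0},
  {"fingers": 0, "dx": 0, "dy": 0, "dz": 0, "wx": 0, "wy": 0, "wz": 0},
  {"fingers": 0, "dx": 0, "dy": 0, "dz": 0, "wx": 0, "wy": 0, "wz": 0},
  {"fingers": 0, "dx": 0, "dy": 0, "dz": 0, "wx": 0, "wy": 0, "wz": 0},
], force=60)

```text
t: 35.05
ee_pos: [0.5218, 0.2708, 0.0793]
tcp_rot: [[0.121, 0.993, 0.002], [0.993, -0.121, 0.001], [0.001, 0.002, -1.0]]
ft_force: [0.1, -1.5, 4.8]
opening: 0.0501
grasp_force: 61.9
```

send_rows([
  {"fingers": 0, "dx": 0, "dy": 0, "dz": -15, "wx": 0, "wy": 0, "wz": 0},
  {"fingers": 0, "dx": 0, "dy": 0, "dz": -50, "wx": 0, "wy": 0, "wz": 0},
  {"fingers": 0, "dx": 0, "dy": 0, "dz": -90, "wx": 0, "wy": 0, "wz": 0},
  {"fingers": 0, "dx": -15, "dy": 0, "dz": -115, "wx": 0, "wy": 0, "wz": 0},
  {"fingers": 0, "dx": -50, "dy": 0, "dz": -120, "wx": 0, "wy": 0, "wz": 0},
])

```text
t: 35.55
ee_pos: [0.5169, 0.2226, 0.2021]
tcp_rot: [[0.118, 0.993, 0.007], [0.993, -0.118, 0.003], [0.004, 0.007, -1.0]]
ft_force: [0.6, -0.9, -2.8]
opening: 0.0502
grasp_force: 63.2
```

send_rows([
  {"fingers": 0, "dx": -40, "dy": 0, "dz": 0, "wx": 0, "wy": 0, "wz": 0},
  {"fingers": 0, "dx": -80, "dy": 0, "dz": 0, "wx": 0, "wy": 0, "wz": 0},
  {"fingers": 0, "dx": -120, "dy": 0, "dz": 0, "wx": 0, "wy": 0, "wz": 0},
  {"fingers": 0, "dx": -160, "dy": 0, "dz": 0, "wx": 0, "wy": 0, "wz": 0},
  {"fingers": 0, "dx": -200, "dy": 1, "dz": 0, "wx": 0, "wy": 0, "wz": 0},
])

```text
t: 36.05
ee_pos: [0.4916, 0.0209, 0.1989]
tcp_rot: [[0.12, 0.993, 0.002], [0.993, -0.12, -0.0], [0.0, 0.002, -1.0]]
ft_force: [1.3, -0.8, -2.2]
opening: 0.0502
grasp_force: 63.1
```

send_rows([
  {"fingers": 0, "dx": -40, "dy": 0, "dz": 0, "wx": 0, "wy": 0, "wz": 0},
  {"fingers": 0, "dx": -80, "dy": 0, "dz": 0, "wx": 0, "wy": 0, "wz": 0},
  {"fingers": 0, "dx": -120, "dy": 0, "dz": 0, "wx": 0, "wy": 0, "wz": 0},
  {"fingers": 0, "dx": -160, "dy": 0, "dz": 0, "wx": 0, "wy": 0, "wz": 0},
  {"fingers": 0, "dx": -200, "dy": 1, "dz": 0, "wx": 0, "wy": 0, "wz": 0},
])

```text
t: 36.55
ee_pos: [0.4684, -0.178, 0.1989]
tcp_rot: [[0.121, 0.993, 0.002], [0.993, -0.121, -0.001], [-0.001, 0.002, -1.0]]
ft_force: [1.1, 0.2, -1.5]
opening: 0.0504
grasp_force: 63.1
```

send_rows([
  {"fingers": 0, "dx": -40, "dy": 0, "dz": 0, "wx": 0, "wy": 0, "wz": 0},
  {"fingers": 0, "dx": -72, "dy": 0, "dz": 0, "wx": 0, "wy": 0, "wz": 0},
  {"fingers": 0, "dx": -90, "dy": 0, "dz": 0, "wx": 0, "wy": 0, "wz": 0},
  {"fingers": 0, "dx": -94, "dy": 0, "dz": 0, "wx": 0, "wy": 0, "wz": 0},
  {"fingers": 0, "dx": -94, "dy": 0, "dz": 0, "wx": 0, "wy": 0, "wz": 0},
])

```text
t: 37.05
ee_pos: [0.4574, -0.2698, 0.1984]
tcp_rot: [[0.122, 0.993, 0.001], [0.993, -0.122, -0.0], [-0.0, 0.001, -1.0]]
ft_force: [0.1, 0.2, -2.4]
opening: 0.0501
grasp_force: 63.1
```

```bash
python3 - <<'E'
from h import *
s=robot.observe();go(457.5,-269.6,84,-6.8)
E
```

```text
t 37.0 tcp [ 457.4 -269.8  198.4] yawY -7.0 open 0.050 F 63.1 q6 -0.52 -> d [  0.2  -0.  114.4] w [ 0.001  0.    -0.003] ft [ 0.1  0.2 -2.4]
```

send_rows([
  {"fingers": 0, "dx": 0, "dy": 0, "dz": 38, "wx": 0, "wy": 0, "wz": 0},
  {"fingers": 0, "dx": 0, "dy": 0, "dz": 72, "wx": 0, "wy": 0, "wz": 0},
  {"fingers": 0, "dx": 0, "dy": 0, "dz": 98, "wx": 0, "wy": 0, "wz": 0},
  {"fingers": 0, "dx": 0, "dy": 0, "dz": 109, "wx": 0, "wy": 0, "wz": 0},
  {"fingers": 0, "dx": 0, "dy": 0, "dz": 112, "wx": 0, "wy": 0, "wz": 0},
])

```text
t: 37.55
ee_pos: [0.4573, -0.2686, 0.0853]
tcp_rot: [[0.12, 0.993, -0.001], [0.993, -0.12, 0.001], [0.001, -0.001, -1.0]]
ft_force: [0.0, -0.1, -1.6]
opening: 0.0503
grasp_force: 63.0
```

send_rows([
  {"fingers": 0, "dx": 0, "dy": 0, "dz": 1, "wx": 0, "wy": 0, "wz": 0},
  {"fingers": 0, "dx": 0, "dy": 0, "dz": 2, "wx": 0, "wy": 0, "wz": 0},
  {"fingers": 0, "dx": 0, "dy": 0, "dz": 3, "wx": 0, "wy": 0, "wz": 0},
  {"fingers": 0, "dx": 0, "dy": 0, "dz": 3.5, "wx": 0, "wy": 0, "wz": 0},
  {"fingers": 0, "dx": 0, "dy": 0, "dz": 3.5, "wx": 0, "wy": 0, "wz": 0},
])

```text
t: 38.05
ee_pos: [0.4578, -0.2699, 0.0833]
tcp_rot: [[0.121, 0.993, 0.001], [0.993, -0.121, -0.001], [-0.001, 0.001, -1.0]]
ft_force: [-1.0, 1.1, 10.1]
opening: 0.0506
grasp_force: 64.4
```

send_rows([
  {"fingers": 0.75, "dx": 0, "dy": 0, "dz": 0, "wx": 0, "wy": 0, "wz": 0},
  {"fingers": 1, "dx": 0, "dy": 0, "dz": 0, "wx": 0, "wy": 0, "wz": 0},
  {"fingers": 1, "dx": 0, "dy": 0, "dz": 0, "wx": 0, "wy": 0, "wz": 0},
  {"fingers": 1, "dx": 0, "dy": 0, "dz": 0, "wx": 0, "wy": 0, "wz": 0},
])

```text
t: 38.45
ee_pos: [0.4574, -0.2696, 0.0823]
tcp_rot: [[0.121, 0.993, 0.0], [0.993, -0.121, 0.0], [0.0, -0.0, -1.0]]
ft_force: [-0.3, 0.7, 0.3]
opening: 0.0852
grasp_force: 0.0
```

send_rows([
  {"fingers": 1, "dx": 0, "dy": 0, "dz": -20, "wx": 0, "wy": 0, "wz": 0},
  {"fingers": 1, "dx": 0, "dy": 0, "dz": -60, "wx": 0, "wy": 0, "wz": 0},
  {"fingers": 1, "dx": 0, "dy": 0, "dz": -100, "wx": 0, "wy": 0, "wz": 0},
  {"fingers": 1, "dx": 30, "dy": 0, "dz": -130, "wx": 0, "wy": 0, "wz": 0},
  {"fingers": 1, "dx": 75, "dy": 0, "dz": -140, "wx": 0, "wy": 0, "wz": 0},
])

```text
t: 38.95
ee_pos: [0.4677, -0.1964, 0.2253]
tcp_rot: [[0.123, 0.992, 0.004], [0.992, -0.123, -0.003], [-0.002, 0.005, -1.0]]
ft_force: [1.3, -0.3, -0.7]
opening: 0.0856
grasp_force: 0.0
```

send_rows([
  {"fingers": 1, "dx": 50, "dy": 0, "dz": 0, "wx": 0, "wy": 0, "wz": 0},
  {"fingers": 1, "dx": 100, "dy": 0, "dz": 0, "wx": 0, "wy": 0, "wz": 0},
  {"fingers": 1, "dx": 150, "dy": -1, "dz": 0, "wx": 0, "wy": 0, "wz": 0},
  {"fingers": 1, "dx": 200, "dy": -1, "dz": 0, "wx": 0, "wy": 0, "wz": 0},
  {"fingers": 1, "dx": 250, "dy": -2, "dz": 0, "wx": 0, "wy": 0, "wz": 0},
])

```text
t: 39.45
ee_pos: [0.4946, 0.0553, 0.2224]
tcp_rot: [[0.121, 0.993, 0.0], [0.993, -0.121, -0.0], [0.0, 0.0, -1.0]]
ft_force: [1.8, -0.8, -0.3]
opening: 0.0851
grasp_force: 0.0
```

send_rows([
  {"fingers": 1, "dx": 50, "dy": 0, "dz": 0, "wx": 0, "wy": 0, "wz": 0},
  {"fingers": 1, "dx": 100, "dy": 0, "dz": 0, "wx": 0, "wy": 0, "wz": 0},
  {"fingers": 1, "dx": 150, "dy": -1, "dz": 0, "wx": 0, "wy": 0, "wz": 0},
  {"fingers": 1, "dx": 200, "dy": -1, "dz": 0, "wx": 0, "wy": 0, "wz": 0},
  {"fingers": 1, "dx": 250, "dy": -2, "dz": 0, "wx": 0, "wy": 0, "wz": 0},
])

```text
t: 39.95
ee_pos: [0.5226, 0.3039, 0.2222]
tcp_rot: [[0.121, 0.993, 0.0], [0.993, -0.121, -0.0], [-0.0, 0.0, -1.0]]
ft_force: [1.7, -0.3, -0.2]
opening: 0.0853
grasp_force: 0.0
```

send_rows([
  {"fingers": 1, "dx": 35, "dy": 0, "dz": 0, "wx": 0, "wy": 0, "wz": 0},
  {"fingers": 1, "dx": 50, "dy": 0, "dz": 0, "wx": 0, "wy": 0, "wz": 0},
  {"fingers": 1, "dx": 55, "dy": 0, "dz": 0, "wx": 0, "wy": 0, "wz": 0},
  {"fingers": 1, "dx": 55, "dy": 0, "dz": 0, "wx": 0, "wy": 0, "wz": 0},
  {"fingers": 1, "dx": 55, "dy": 0, "dz": 0, "wx": 0, "wy": 0, "wz": 0},
])

```text
t: 40.45
ee_pos: [0.5295, 0.3549, 0.2222]
tcp_rot: [[0.122, 0.993, -0.0], [0.993, -0.122, -0.0], [-0.001, -0.0, -1.0]]
ft_force: [-0.5, -0.6, -0.3]
opening: 0.0856
grasp_force: 0.0
```

```bash
python3 - <<'E'
from h import *
s=robot.observe();go(530,355.5,77,-6.8)
c=snap('wrist','w11.png');print('yel',blobs(c,[22,150,100],[35,255,255],300)[0])
print(cen(c,[0,0,130],[180,60,255],.116,(200,140,310,250),s))
t=snap('top','t11.png')
print('bat',cen(t,[0,150,120],[5,255,255],.056,(205,175,260,220)))
E
```

```text
t 40.5 tcp [529.5 354.9 222.2] yawY -7.0 open 0.086 F 0.0 q6 0.62 -> d [  0.8   0.5 145.2] w [-0.     0.001 -0.003] ft [-0.5 -0.6 -0.3]
yel [(np.int32(359), array([252.7, 152. ]), array([224, 145,  58,  21], dtype=int32))]
(array([528. , 359. ,  49.9,  44.3,  95.6]), 2922)
bat (array([537.3,   9.6,  97.9,  42.3,  75.1]), 426)
```

View pics/t11.png

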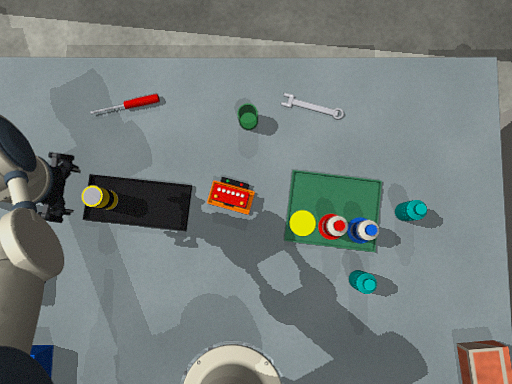

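The red cap (338,225) and blue cap (370,230) are back at their starting pixels, and the tin waits at (96,197). Pick the tin.

send_rows([
  {"fingers": 1, "dx": 1, "dy": 0, "dz": 45, "wx": 0, "wy": 0, "wz": 0},
  {"fingers": 1, "dx": 1, "dy": 0, "dz": 88, "wx": 0, "wy": 0, "wz": 0},
  {"fingers": 1, "dx": 1, "dy": 0, "dz": 120, "wx": 0, "wy": 0, "wz": 0},
  {"fingers": 1, "dx": 1, "dy": 0, "dz": 138, "wx": 0, "wy": 0, "wz": 0},
  {"fingers": 1, "dx": 1, "dy": 0, "dz": 144, "wx": 0, "wy": 0, "wz": 0},
])

```text
t: 41.05
ee_pos: [0.5288, 0.3559, 0.0764]
tcp_rot: [[0.122, 0.993, -0.003], [0.993, -0.122, -0.002], [-0.002, -0.003, -1.0]]
ft_force: [0.3, -0.5, 0.8]
opening: 0.0852
grasp_force: 0.0
```

send_rows([
  {"fingers": 0.5, "dx": 0, "dy": 0, "dz": 0, "wx": 0, "wy": 0, "wz": 0},
  {"fingers": 0.3, "dx": 0, "dy": 0, "dz": 0, "wx": 0, "wy": 0, "wz": 0},
  {"fingers": 0, "dx": 0, "dy": 0, "dz": 0, "wx": 0, "wy": 0, "wz": 0},
  {"fingers": 0, "dx": 0, "dy": 0, "dz": 0, "wx": 0, "wy": 0, "wz": 0},
  {"fingers": 0, "dx": 0, "dy": 0, "dz": 0, "wx": 0, "wy": 0, "wz": 0},
], force=60)

```text
t: 41.55
ee_pos: [0.5302, 0.3576, 0.0798]
tcp_rot: [[0.121, 0.993, 0.002], [0.993, -0.121, 0.001], [0.001, 0.002, -1.0]]
ft_force: [-1.9, -0.3, 7.8]
opening: 0.0526
grasp_force: 61.7
```

send_rows([
  {"fingers": 0, "dx": 0, "dy": 0, "dz": -15, "wx": 0, "wy": 0, "wz": 0},
  {"fingers": 0, "dx": 0, "dy": 0, "dz": -50, "wx": 0, "wy": 0, "wz": 0},
  {"fingers": 0, "dx": 0, "dy": 0, "dz": -90, "wx": 0, "wy": 0, "wz": 0},
  {"fingers": 0, "dx": -15, "dy": 0, "dz": -115, "wx": 0, "wy": 0, "wz": 0},
  {"fingers": 0, "dx": -50, "dy": 0, "dz": -120, "wx": 0, "wy": 0, "wz": 0},
])

```text
t: 42.05
ee_pos: [0.5253, 0.3095, 0.203]
tcp_rot: [[0.119, 0.993, 0.007], [0.993, -0.119, 0.004], [0.004, 0.006, -1.0]]
ft_force: [0.9, -0.3, -3.5]
opening: 0.0529
grasp_force: 64.0
```

send_rows([
  {"fingers": 0, "dx": -40, "dy": 0, "dz": 0, "wx": 0, "wy": 0, "wz": 0},
  {"fingers": 0, "dx": -80, "dy": 0, "dz": 0, "wx": 0, "wy": 0, "wz": 0},
  {"fingers": 0, "dx": -120, "dy": 1, "dz": 0, "wx": 0, "wy": 0, "wz": 0},
  {"fingers": 0, "dx": -160, "dy": 1, "dz": 0, "wx": 0, "wy": 0, "wz": 0},
  {"fingers": 0, "dx": -200, "dy": 2, "dz": 0, "wx": 0, "wy": 0, "wz": 0},
])

```text
t: 42.55
ee_pos: [0.5011, 0.1074, 0.1996]
tcp_rot: [[0.12, 0.993, 0.001], [0.993, -0.12, 0.0], [0.0, 0.001, -1.0]]
ft_force: [0.5, -0.1, -3.1]
opening: 0.0528
grasp_force: 64.0
```

send_rows([
  {"fingers": 0, "dx": -40, "dy": 0, "dz": 0, "wx": 0, "wy": 0, "wz": 0},
  {"fingers": 0, "dx": -80, "dy": 0, "dz": 0, "wx": 0, "wy": 0, "wz": 0},
  {"fingers": 0, "dx": -120, "dy": 0, "dz": 0, "wx": 0, "wy": 0, "wz": 0},
  {"fingers": 0, "dx": -160, "dy": 1, "dz": 0, "wx": 0, "wy": 0, "wz": 0},
  {"fingers": 0, "dx": -200, "dy": 1, "dz": 0, "wx": 0, "wy": 0, "wz": 0},
])

```text
t: 43.05
ee_pos: [0.4781, -0.0915, 0.1996]
tcp_rot: [[0.121, 0.993, 0.002], [0.993, -0.121, -0.001], [-0.0, 0.002, -1.0]]
ft_force: [1.7, -0.4, -3.6]
opening: 0.0526
grasp_force: 64.0
```

send_rows([
  {"fingers": 0, "dx": -40, "dy": 0, "dz": 0, "wx": 0, "wy": 0, "wz": 0},
  {"fingers": 0, "dx": -75, "dy": 0, "dz": 0, "wx": 0, "wy": 0, "wz": 0},
  {"fingers": 0, "dx": -96, "dy": 0, "dz": 0, "wx": 0, "wy": 0, "wz": 0},
  {"fingers": 0, "dx": -101, "dy": 0, "dz": 0, "wx": 0, "wy": 0, "wz": 0},
  {"fingers": 0, "dx": -101, "dy": 0, "dz": 0, "wx": 0, "wy": 0, "wz": 0},
])

```text
t: 43.55
ee_pos: [0.466, -0.1906, 0.1991]
tcp_rot: [[0.122, 0.993, 0.001], [0.993, -0.122, -0.0], [-0.0, 0.001, -1.0]]
ft_force: [0.7, 0.4, -4.0]
opening: 0.0532
grasp_force: 63.8
```

```bash
python3 - <<'E'
from h import *
s=robot.observe();go(466.9,-190.5,84,-6.8)
c=snap('wrist','w12.png')
print(cen(c,[22,150,100],[35,255,255],.008,(200,60,310,150),s))
E
```

```text
t 43.5 tcp [ 466.  -190.6  199.1] yawY -7.0 open 0.053 F 63.8 q6 -0.38 -> d [  0.2   0.7 115.1] w [ 0.001  0.    -0.004] ft [ 0.7  0.4 -4. ]
(array([ 469.8, -163.4,   59.9,   17.6,  173. ]), 927)
```

View pics/w12.png

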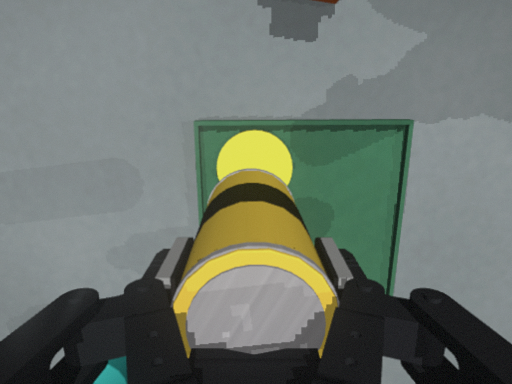

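send_rows([
  {"fingers": 0, "dx": 1, "dy": 1, "dz": 38, "wx": 0, "wy": 0, "wz": 0},
  {"fingers": 0, "dx": 1, "dy": 1, "dz": 72, "wx": 0, "wy": 0, "wz": 0},
  {"fingers": 0, "dx": 1, "dy": 1, "dz": 98, "wx": 0, "wy": 0, "wz": 0},
  {"fingers": 0, "dx": 1, "dy": 1, "dz": 109, "wx": 0, "wy": 0, "wz": 0},
  {"fingers": 0, "dx": 1, "dy": 1, "dz": 112, "wx": 0, "wy": 0, "wz": 0},
])

```text
t: 44.1
ee_pos: [0.467, -0.1882, 0.0857]
tcp_rot: [[0.12, 0.993, -0.001], [0.993, -0.12, 0.001], [0.001, -0.001, -1.0]]
ft_force: [0.6, 0.2, -2.9]
opening: 0.0529
grasp_force: 64.0
```

send_rows([
  {"fingers": 0, "dx": 0, "dy": 0, "dz": 1, "wx": 0, "wy": 0, "wz": 0},
  {"fingers": 0, "dx": 0, "dy": 0, "dz": 2, "wx": 0, "wy": 0, "wz": 0},
  {"fingers": 0, "dx": 0, "dy": 0, "dz": 3, "wx": 0, "wy": 0, "wz": 0},
  {"fingers": 0, "dx": 0, "dy": 0, "dz": 4, "wx": 0, "wy": 0, "wz": 0},
  {"fingers": 0, "dx": 0, "dy": 0, "dz": 4, "wx": 0, "wy": 0, "wz": 0},
])

```text
t: 44.6
ee_pos: [0.4676, -0.1896, 0.0837]
tcp_rot: [[0.121, 0.993, 0.002], [0.993, -0.121, -0.001], [-0.001, 0.002, -1.0]]
ft_force: [-6.0, 1.7, 20.0]
opening: 0.0526
grasp_force: 65.9
```

Contact. Release, rise and move clear for the check.

send_rows([
  {"fingers": 0.75, "dx": 0, "dy": 0, "dz": -0.5, "wx": 0, "wy": 0, "wz": 0},
  {"fingers": 1, "dx": 0, "dy": 0, "dz": -0.5, "wx": 0, "wy": 0, "wz": 0},
  {"fingers": 1, "dx": 0, "dy": 0, "dz": -0.5, "wx": 0, "wy": 0, "wz": 0},
  {"fingers": 1, "dx": 0, "dy": 0, "dz": -0.5, "wx": 0, "wy": 0, "wz": 0},
])

```text
t: 45.0
ee_pos: [0.4672, -0.1892, 0.0828]
tcp_rot: [[0.121, 0.993, 0.0], [0.993, -0.121, -0.0], [-0.0, 0.0, -1.0]]
ft_force: [-0.6, 0.1, -0.4]
opening: 0.0851
grasp_force: 0.0
```

send_rows([
  {"fingers": 1, "dx": 0, "dy": 0, "dz": -20, "wx": 0, "wy": 0, "wz": 0},
  {"fingers": 1, "dx": 0, "dy": 0, "dz": -60, "wx": 0, "wy": 0, "wz": 0},
  {"fingers": 1, "dx": 0, "dy": 0, "dz": -105, "wx": 0, "wy": 0, "wz": 0},
  {"fingers": 1, "dx": 0, "dy": 0, "dz": -150, "wx": 0, "wy": 0, "wz": 0},
  {"fingers": 1, "dx": 0, "dy": 0, "dz": -190, "wx": 0, "wy": 0, "wz": 0},
])

```text
t: 45.5
ee_pos: [0.467, -0.1891, 0.275]
tcp_rot: [[0.121, 0.993, 0.001], [0.993, -0.121, -0.0], [-0.0, 0.001, -1.0]]
ft_force: [0.5, -0.5, -2.5]
opening: 0.0851
grasp_force: 0.0
```

send_rows([
  {"fingers": 1, "dx": 50, "dy": 0, "dz": 0, "wx": 0, "wy": 0, "wz": 0},
  {"fingers": 1, "dx": 100, "dy": 0, "dz": 0, "wx": 0, "wy": 0, "wz": 0},
  {"fingers": 1, "dx": 150, "dy": 0, "dz": 0, "wx": 0, "wy": 0, "wz": 0},
  {"fingers": 1, "dx": 200, "dy": 0, "dz": 0, "wx": 0, "wy": 0, "wz": 0},
  {"fingers": 1, "dx": 250, "dy": 0, "dz": 0, "wx": 0, "wy": 0, "wz": 0},
])

```text
t: 46.0
ee_pos: [0.4971, 0.061, 0.2728]
tcp_rot: [[0.121, 0.993, 0.0], [0.993, -0.121, -0.0], [-0.0, 0.0, -1.0]]
ft_force: [0.8, -1.3, 0.2]
opening: 0.0853
grasp_force: 0.0
```

send_rows([
  {"fingers": 1, "dx": 50, "dy": 0, "dz": 0, "wx": 0, "wy": 0, "wz": 0},
  {"fingers": 1, "dx": 100, "dy": 0, "dz": 0, "wx": 0, "wy": 0, "wz": 0},
  {"fingers": 1, "dx": 150, "dy": 0, "dz": 0, "wx": 0, "wy": 0, "wz": 0},
  {"fingers": 1, "dx": 200, "dy": 0, "dz": 0, "wx": 0, "wy": 0, "wz": 0},
  {"fingers": 1, "dx": 200, "dy": 0, "dz": 0, "wx": 0, "wy": 0, "wz": 0},
])

```text
t: 46.5
ee_pos: [0.5215, 0.2627, 0.2723]
tcp_rot: [[0.116, 0.993, 0.0], [0.993, -0.116, 0.001], [0.001, 0.0, -1.0]]
ft_force: [-0.4, -0.8, -0.0]
opening: 0.0855
grasp_force: 0.0
```

send_rows([
  {"fingers": 1, "dx": 0, "dy": 0, "dz": 0, "wx": 0, "wy": 0, "wz": 0},
  {"fingers": 1, "dx": 0, "dy": 0, "dz": 0, "wx": 0, "wy": 0, "wz": 0},
])

```text
t: 46.7
ee_pos: [0.5213, 0.2567, 0.2726]
tcp_rot: [[0.121, 0.993, -0.001], [0.993, -0.121, -0.0], [-0.001, -0.0, -1.0]]
ft_force: [0.2, 0.9, 0.4]
opening: 0.0853
grasp_force: 0.0
```

```bash
python3 - <<'E'
from h import *
t=snap('top','t13.png');snap('side','s13.png')
a=cv2.imread('pics/t13.png')[90:265,190:400];b=cv2.imread('pics/s13.png')[140:340,140:345]
o=cv2.imread('pics/top0.png')[90:265,190:400]
f=lambda i:cv2.resize(i,(400,300))
cv2.imwrite('pics/chk.png',np.vstack([np.hstack([f(a),f(b)]),np.hstack([f(o),f(o)*0])]))
print('bat',cen(t,[0,150,120],[5,255,255],.056,(205,175,260,220)),'cr',cen(t,[8,180,120],[20,255,255],.014,(200,170,265,225)))
print('redcap',cen(t,[0,150,120],[8,255,255],.132,(325,212,350,240)))
print('bluecap',cen(t,[105,150,100],[125,255,255],.132,(360,218,382,242)))
print('tin grey top',cen(t,[0,0,120],[180,60,255],.120,(298,212,320,232)))
print('jar',cen(t,[55,80,30],[75,255,200],.075,(235,100,262,135)),robot.observe()['t'])
E
```

```text
bat (array([537.3,   9.2,  97.2,  42. ,  75.1]), 400) cr (array([537.6,  10.5, 120. ,  67.7,  74.7]), 399)
redcap (array([ 454.6, -257.2,   61.6,   46.7,  179.5]), 175)
bluecap (array([ 458.5, -340.8,   49.6,   26.5,   25.7]), 113)
tin grey top (array([ 465.5, -190.9,   40.1,   40. ,   90.5]), 231)
jar (array([ 7.506e+02, -3.560e+01,  7.180e+01,  5.390e+01,  5.000e-01]), 430) 46.8
```

View pics/chk.png

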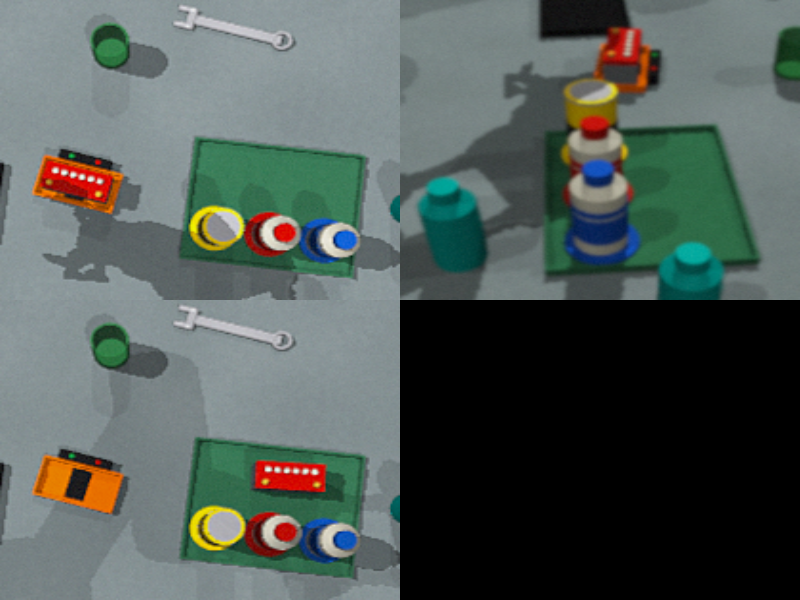

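The check picture shows the tin (217,227), red cap (284,231) and blue cap (345,240) where they stood at the start. The battery sits in the cradle at (78,182), and the jar is unmoved. Handing in.

```bash
python3 -c "
from workcell import robot
print(robot.job_done())"
```

```text
the job is handed in; nothing more can be done
None
```

I handed the job in at about 47 s: the battery is upright in the cradle, about 1 mm from centre, the two bottles and the tin are back upright on their own discs, and the jar is where it was; the hand-in call returned no verdict.

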